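# Lock the badge press with its linchpin

### The job

Lock the badge press: take the linchpin from the wooden stand and push it down fully home through the hole in the press's shaft, then swing its ring over the shaft's free end, all the way down to its stop. Feel for the hole gently, because the shaft has some end play and nothing may be forced, and leave the other things on the table where they are.

Things in the scene. Friction and masses are not known exactly. Their poses are not given: they have to be found in the camera images.
- shaft_ref (a point): On the press: centre line, top face of a level square steel shaft (22 x 22 mm, top 85 mm above the table). -x points out of its free end, y across, z up. A 10 mm round hole (1 mm chamfer) goes straight down through the shaft, 13 mm from its free end. The hole is not here: the shaft has end play, and the hole starts anywhere from 6 to 32 mm along +x from this point; find it by feel or sight.
- press: Fixed press; same axes as shaft_ref, which is at x = -19, z = 85 mm here. The shaft comes from a low grey guide: cheeks beside it from x = 25 mm, 3 mm below its top; strap 12 mm above its top at x = 100 to 128; columns at x = 170, black lever there to z = 410, leaning to -y. Shifting the shaft takes 20 N. A spring plunger 11 mm down the hole gives way at 5 to 15 N and clicks into the pin's groove.
- pin_head (a point): Middle of the linchpin's grip tab: 12 mm thick (along x), 16 wide (y), 10.5 mm up and down from this point. Below it a hub 14 x 24 x 13 mm; its underside, 23.5 mm below this point, is the shoulder. Fingertips 9 mm below this point clear the ring. The ring lies on the +x side and closes on the -x side, which must face the shaft's free end. Open only some 30 mm if closing along x (bar behind).
- pin: The linchpin, plain steel, 85 g with its ring, upright in a hole of the stand. Origin at the centre of its shoulder, z up along it, axes as pin_head. Round shank 8 mm thick, 34 mm long below the shoulder, last 1.5 mm chamfered to 5.6 mm, a groove 8 to 14 mm below the shoulder. The ring's hinge runs along y 7 mm above the shoulder.
- ring_bar (a point): Middle of the dark, freely turning sleeve (9 mm thick, 33 mm long along y) on the cross bar of the linchpin's ring, a wire bail with two 4 mm legs, 34 mm apart inside, which pass either side of the shaft. This point is 48 mm from the hinge and swings round it.
- ring (a joint): Angle of the ring, rad: 0 level on the pin's +x side (starts 0.05 to 0.3), 1.57 straight up over the tab, 3.14 level on the -x side, 4.19 at its stop, with the bar 24 mm out on the -x side and 35 mm below the shoulder, under the shaft's end. The hinge is stiff (about 0.5 N at the bar): the ring stays where it is left.
- stand: Fixed light wooden stand, 75 x 120 x 45 mm (its x, y, z), origin at the centre of its underside; the linchpin stands in one of its two 11 mm holes, the shoulder on its top; the other hole is empty.
- die_ring: Bystander: loose steel die ring, 72 mm across, 24 mm high; origin at the centre of its underside.
- discs: Bystander: loose stack of metal badge blanks, 56 mm across, 20 mm high; origin at the centre of its underside.
- driver: Bystander: loose screwdriver lying on the table along its x axis.
- bowl: Bystander: loose white bowl, 100 mm across, 45 mm high; origin at the centre of its underside.
Not all that is in view belongs to the job. Leave any blue or purple look-alike of the pin alone.

How it is judged:
By the outcome, as a careful person would: the job done as asked, in the order asked, and still so for the second after the job is handed in, with the robot touching nothing.
It also fails if it takes over 72 s, if anything falls off the work surface, if the arm or the gripper's body presses on something with over 40 N, if the wrist force passes 120 N, or if a joint passes its speed limit or range.

### The arm

A 6-joint arm with a two-finger parallel gripper is mounted at the origin on the work surface. World frame = base frame: x ahead of the robot, y to its left, z up, the work surface at z = 0. Lengths are in m, angles in degrees, forces in N, time in s.
With the tool pointing down it reaches from about 0.275 to 0.725 m from the base axis. Payload 15.9 kg.
Tool frame: the origin (TCP) lies at the very end of the fingers, on their centre line; the grasp point (between the pads) lies 19 mm behind it; z points along the fingers, x is the direction in which the jaws open and shut, and the axes are right-handed (so a half turn about z gives the same grasp; the last joint's range is limited). The gripper opens to 85 mm and grips with 20 to 120 N. Pads are 22 mm wide; open, the fingers measure 114 mm over their backs; the gripper's body (76 mm by 85 mm) begins 54 mm behind the grasp point. The pads swing forward as they close: fully open they stand 13 mm farther back than shut.
Start: joints at [69.271, 12.198, -1.971, 75.831, 0, 90], TCP at [0.177, 0.468, 0.231] pointing down, gripper open.
Joint ranges: [-170.91, 170.91], [-42.67, 98.43], [-65.05, 77.54], [-120.47, 116.71], [-90, 82.35], [-180, 180]. Speed limits (degrees/s): [108.29, 108.29, 136.94, 147.25, 180, 180].

### API

Orientations are given as a 3x3 rotation matrix whose columns are the frame's x, y, z axes.
In Python, from station import env gives the robot as it stands.
- The arm moves only by the shell command python3 -m handwheel 'ROWS' [OPENING]. ROWS is JSON, a list of rows, each an object with "offset": the shift along the tool's x, y, z in mm, a list of three; "angular": the turn, a rotation vector about the tool's x, y, z in degrees, a list of three. A call has exactly 10 rows; each row shifts and turns the pose as measured when the row begins, along the tool's axes as they then stand; what a row does not reach is not made up. A row lasts 1/10 s, in which the tool goes at most 50 mm and 8.59 degrees, less where a joint would pass 70% of its speed; a pose out of reach is approached as far as the arm can. A call is refused whole if a number of a shift passes 50 or a number of a turn 8.59, either way. A call with a gripper value outside its range is refused whole. OPENING is the opening, from 0 (shut) to 1 (fully open), set as the call begins (- or left out, the last holds). The fingers move at their own pace and stop on an object; the grip force is fixed at half the most. Time passes only in rows, so rows that do not move let the fingers close, or fill a call up. It gives the time, the measured TCP pose, the force and the opening at its end, in the units of the state.
- env.get_obs(): the state, without advancing time (a new reading comes with each control period).
- env.grab_frame(name): name is "side" or "top" or "wrist"; returns (picture, depth): 480x640x3 uint8, red, green, blue; 480x640 float32, m along the optical axis (not along the pixel's ray), 0 where there is no reading.
- env.calibration(name): a dict with "fx", "fy", "cx", "cy" (pixels), "T" (4x4, takes a point from camera to world coordinates). Camera axes: x right, y up, looking along -z (the intrinsics and any distortion apply to the point x, -y, -z); pixel columns grow to the right and rows downward; lengths in m; the calibration is good to about 2 mm. A picture is of the moment at which its call begins: read the wrist's pose just before it. calibration takes no time and is no camera call; for the wrist camera it gives the pose at the moment of the call.
- env.hand_in(): hands the job in, once; it reports no verdict.
Trained networks look in the newest picture that a camera, given by its name, has taken for a name from the list of things; names that differ only in an ending like _2 or _b are one class to them, and where a whole thing is asked for, a point or a joint stands for the part that bears it (a point fixed in the world has none). Each returns a list of dicts, best first, with "confidence" (0 to 1); they miss things now and then, are a little off and sometimes report something else, mostly with a low value. They report only what shows in the picture. A call takes as long as a camera call. They do not tell look-alikes from the thing itself.
- env.trace(name, camera): "pixels" (480x640 bool, what is visible of it) and "extent" ([left, top, right, bottom] in pixels, round what is visible of it).
- env.tip_of(name, camera): "at" ([column, row] in pixels: a listed point, or the origin of a listed thing).
The state is a dict: "clock": time; "qpos": joint angles; "dq": joint speeds; "tau": joint torques, N m; "eef_pos": TCP position; "orientation": TCP orientation; "ft_force": force on the tool from outside, world axes, zero at the start; "torque": the same for the moment, N m; "width": finger opening in m.
Only numpy, scipy, OpenCV 4.12 (cv2) and the standard library are available. Lean on these libraries where they do the work, as an engineer would, in place of code of your own. Each camera call takes 0.05 s, during which the arm holds its last target.

## Working session

There is one attempt and no reset: what is moved stays moved. The work goes in short steps, Python scripts to look and compute and a shell command to move; the robot and the scene stay as the last step left them, time stands still between calls to the robot, and variables do not carry over. Pictures are saved under pics/ and viewed, and the job is handed in when it is done.

```bash
ls; mkdir -p pics; python3 - <<'E'
from station import env
import cv2
o=env.get_obs()
for k,v in o.items(): print(k,v)
for n in ["side","top","wrist"]:
    c=env.calibration(n); print(n,c)
    p,d=env.grab_frame(n)
    cv2.imwrite(f"pics/{n}0.png",p[:,:,::-1])
    for nm in ["pin_head","shaft_ref","ring_bar","stand","press"]:
        try: 
            r=env.tip_of(nm,n); print(nm,[(x["at"],round(float(x["confidence"]),2)) for x in r])
        except Exception as e: print(nm,e)
print(env.get_obs()["clock"])
E
```

```text
pics
clock 0.0
qpos [ 6.92706638e+01  1.22247369e+01 -2.00952265e+00  7.58326572e+01
 -5.40166895e-04  9.00002414e+01]
dq [-0.00278006  0.03409715 -0.04152632 -0.0713474   0.01032482 -0.01916294]
tau [-1.83382006e-03 -6.86155415e+01  4.87124348e+01  1.73254672e-02
  3.25960264e-05  2.90219543e-05]
eef_pos [0.17685162 0.46729209 0.23080787]
orientation [[ 3.53957455e-01  9.35261437e-01 -4.04571529e-04]
 [ 9.35260796e-01 -3.53957686e-01 -1.09564720e-03]
 [-1.16791778e-03  9.43260428e-06 -9.99999318e-01]]
ft_force [-0.36930188  0.91160963 -0.49366918]
torque [-0.02892749 -0.03727744 -0.01325596]
width 0.0856505456777333
side {'fx': 544.3396938325774, 'fy': 544.3396938325774, 'cx': 326.595823830335, 'cy': 231.10390087578674, 'T': array([[ 0.93609496,  0.1723323 , -0.30663952,  0.23316468],
       [-0.35135784,  0.499131  , -0.7920959 , -0.98521633],
       [ 0.01654958,  0.84921719,  0.52778432,  0.61567967],
       [ 0.        ,  0.        ,  0.        ,  1.        ]])}
pin_head [([382.4, 279.2], 0.87), ([352.4, 326.2], 0.66), ([312.0, 267.6], 0.63)]
shaft_ref [([311.1, 175.7], 0.71)]
r
[... 602 characters left out ...]
, 214.1], 0.92)]
ring_bar [([465.7, 258.8], 0.66), ([372.0, 255.1], 0.62), ([421.1, 378.3], 0.31)]
stand [([385.7, 285.6], 0.67)]
press [([385.9, 284.2], 0.65), ([231.5, 235.0], 0.57)]
wrist {'fx': 362.43554414902053, 'fy': 362.43554414902053, 'cx': 316.7800603856024, 'cy': 234.01658763685515, 'T': array([[ 3.53863254e-01, -8.92117757e-01, -2.80903375e-01,
         1.05369769e-01],
       [ 9.35296958e-01,  3.37729213e-01,  1.05634177e-01,
         4.94311232e-01],
       [ 6.31150974e-04, -3.00108125e-01,  9.53904982e-01,
         3.73150342e-01],
       [ 0.00000000e+00,  0.00000000e+00,  0.00000000e+00,
         1.00000000e+00]])}
pin_head []
shaft_ref []
ring_bar []
stand []
press []
0.9
```

View pics/side0.png

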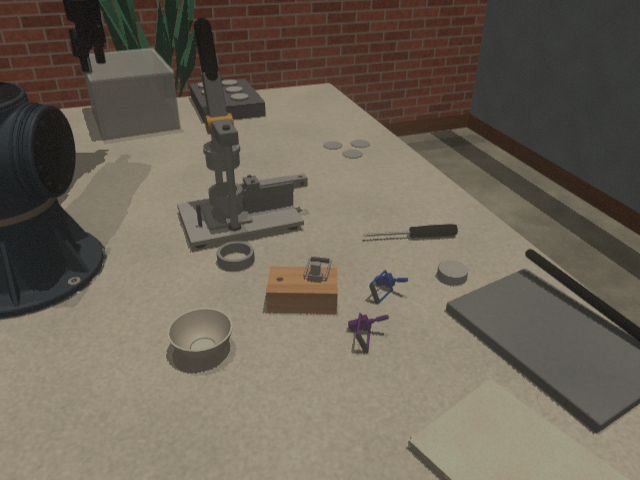

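View pics/top0.png

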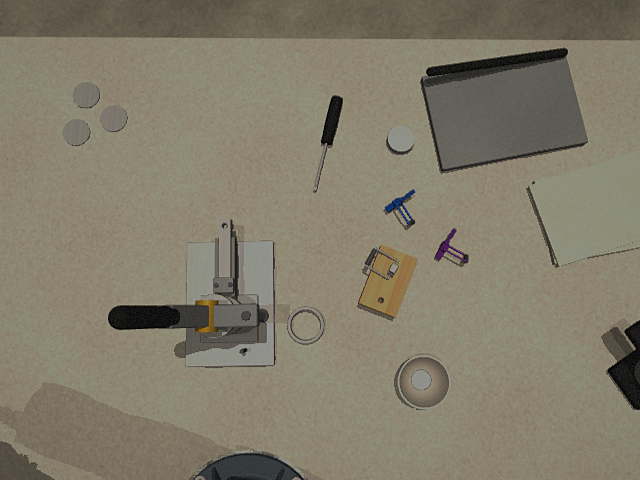

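View pics/wrist0.png

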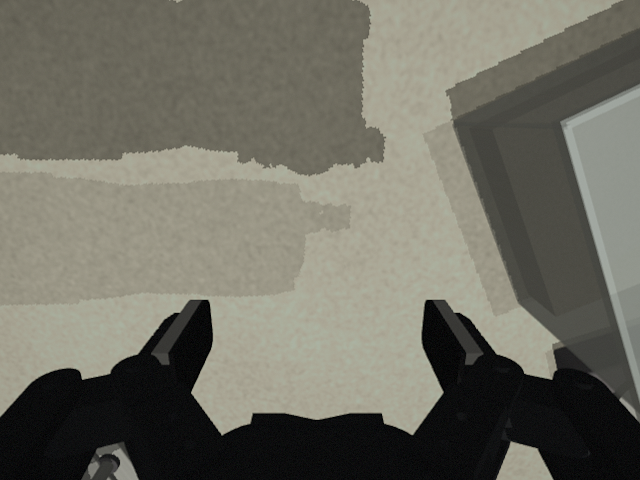

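```bash
cat > h.py <<'E'
import numpy as np, cv2
from station import env
def ray(c,u,v):
    d=np.array([(u-c["cx"])/c["fx"],-(v-c["cy"])/c["fy"],-1.0]); T=c["T"]
    return T[:3,3],T[:3,:3]@d
def atz(c,u,v,z):
    o,d=ray(c,u,v); return o+d*(z-o[2])/d[2]
def proj(c,p):
    T=c["T"]; q=T[:3,:3].T@(np.asarray(p)-T[:3,3])
    return np.array([c["cx"]+c["fx"]*q[0]/-q[2], c["cy"]-c["fy"]*q[1]/-q[2]])
def tri(c1,p1,c2,p2):
    o1,d1=ray(c1,*p1);o2,d2=ray(c2,*p2);d1/=np.linalg.norm(d1);d2/=np.linalg.norm(d2)
    A=np.stack([d1,-d2],1);s=np.linalg.lstsq(A,o2-o1,rcond=None)[0]
    a=o1+s[0]*d1;b=o2+s[1]*d2
    return (a+b)/2,np.linalg.norm(a-b)
def cloud(c,d):
    v,u=np.mgrid[:480,:640]
    P=np.stack([(u-c["cx"])/c["fx"]*d,-(v-c["cy"])/c["fy"]*d,-d],-1)
    return P@c["T"][:3,:3].T+c["T"][:3,3]
E
python3 - <<'E'
from h import *
t=env.calibration("top");s=env.calibration("side")
print("pin head top z.0685",atz(t,393.2,264.9,.0685))
print("tri",tri(t,(393.2,264.9),s,(312.0,267.6)))
print("shaft top",atz(t,224.2,214.1,.085), tri(t,(224.2,214.1),s,(311.1,175.7)))
print("bar",tri(t,(372,255.1),s,(321.9,262.8)))
im=cv2.imread("pics/top0.png")
a=cv2.resize(im[225:330,340:480],None,fx=5.7,fy=5.7,interpolation=cv2.INTER_CUBIC);cv2.imwrite("pics/tp.png",a)
a=cv2.resize(im[205:305,180:300],None,fx=6,fy=6,interpolation=cv2.INTER_CUBIC);cv2.imwrite("pics/ts.png",a)
im=cv2.imread("pics/side0.png")
a=cv2.resize(im[240:320,255:360],None,fx=7,fy=7,interpolation=cv2.INTER_CUBIC);cv2.imwrite("pics/sp.png",a)
a=cv2.resize(im[140:250,180:320],None,fx=5,fy=5,interpolation=cv2.INTER_CUBIC);cv2.imwrite("pics/ss.png",a)
E
```

```text
pin head top z.0685 [ 0.49749024 -0.26861977  0.0685    ]
tri (array([ 0.49179637, -0.26709935,  0.06807374]), np.float64(0.011808558818247768))
shaft top [0.58857963 0.04870573 0.085     ] (array([0.59162336, 0.0490621 , 0.07996333]), np.float64(0.004466991852381432))
bar (array([ 0.51764914, -0.23043616,  0.04679127]), np.float64(0.0003870223177271643))
```

View pics/tp.png

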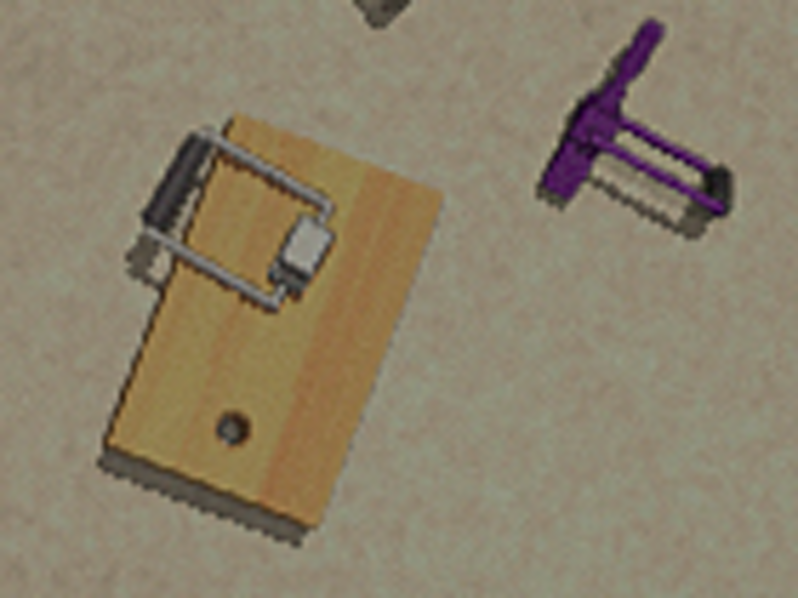

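View pics/ts.png

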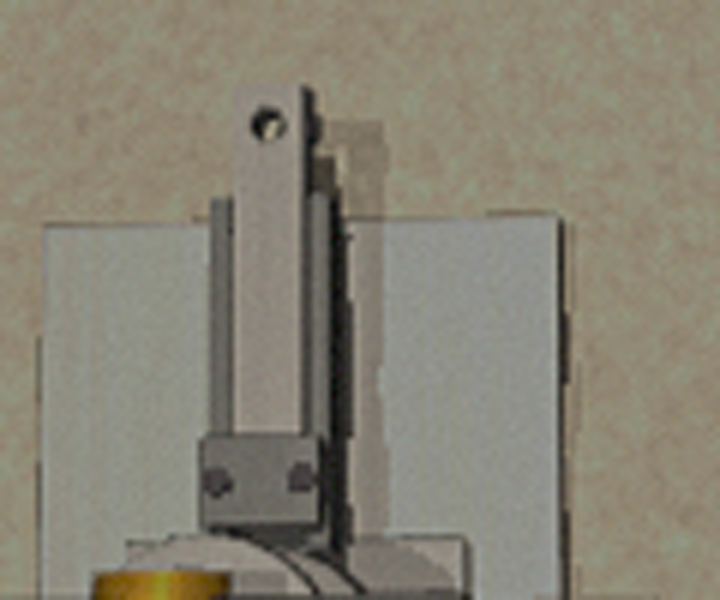

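View pics/sp.png

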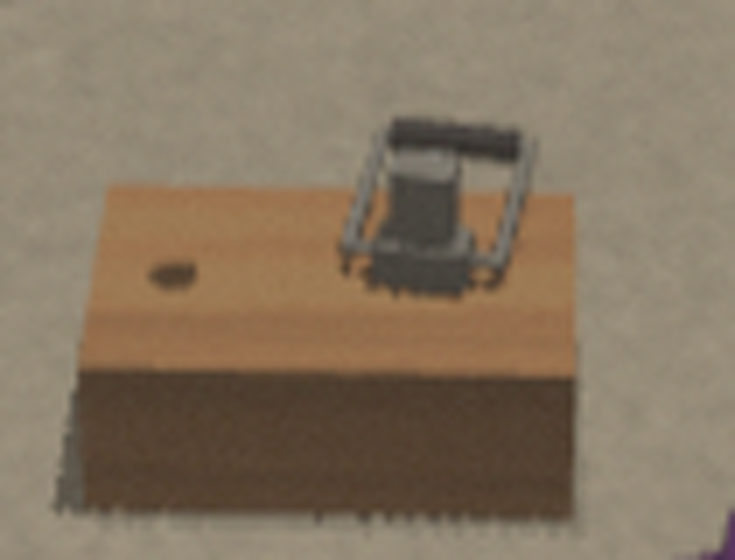

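View pics/ss.png

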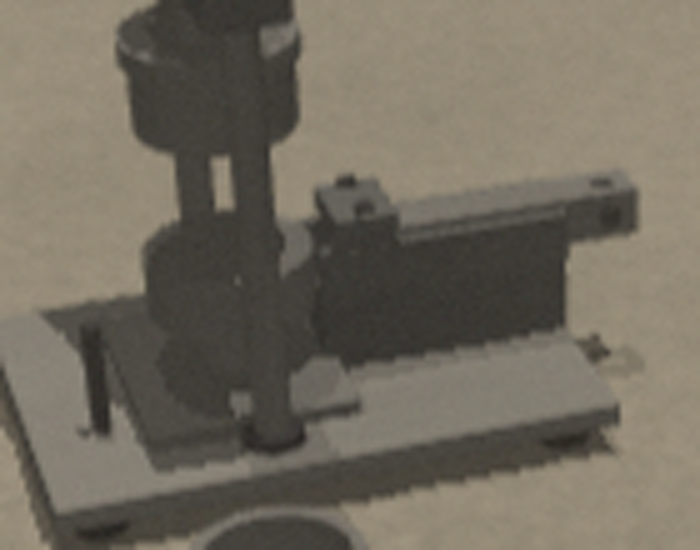

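```bash
python3 - <<'E'
from h import *
env.grab_frame
t=env.calibration("top");s=env.calibration("side")
p,d=env.grab_frame("top"); np.save("topd.npy",d); C=cloud(t,d); 
# hole & shaft edges
for nm,u,v,z in [("hole",224.7,225.5,.085),("end",224.8,219.5,.085),("tabtop",393.7,267.6,.079),("bar",371,256.6,.055),("emptyhole",380.7,300.2,.045)]:
    print(nm,atz(t,u,v,z))
print("depth shaft rows",[ (r,C[r,224].round(4).tolist()) for r in (218,219,220,221,223,226,230,240,260)])
m=(C[...,2]>.12)&(C[...,0]>.2)&(C[...,0]<.75)&(C[...,1]>-.1)&(C[...,1]<.35)
Q=C[m]
for z0 in np.arange(.12,.46,.03):
    q=Q[(Q[:,2]>=z0)&(Q[:,2]<z0+.03)]
    if len(q): print(z0.round(2),len(q),q[:,:2].min(0).round(3),q[:,:2].max(0).round(3))
# stand top points
m=(abs(C[...,2]-.045)<.004)
m[:225]=0;m[325:]=0;m[:,:350]=0;m[:,425:]=0
q=np.argwhere(m)
Q=C[m][:,:2]; r=cv2.minAreaRect((Q*1000).astype(np.float32)); print("stand",r,len(Q))
# shaft line: top points
m=(abs(C[...,2]-.085)<.003); m[:,:210]=0;m[:,240:]=0;m[:215]=0;m[280:]=0
Q=C[m]; r=cv2.minAreaRect((Q[:,:2]*1000).astype(np.float32)); print("shaft",r,len(Q),Q[:,2].mean(),Q.max(0))
E
```

```text
hole [0.56699644 0.0470587  0.085     ]
end [0.57834722 0.04724424 0.085     ]
tabtop [ 0.49156352 -0.2683913   0.079     ]
bar [ 0.51410515 -0.22800299  0.055     ]
emptyhole [ 0.43213901 -0.24701434  0.045     ]
depth shaft rows [(218, [0.5949, 0.064, 0.002]), (219, [0.5791, 0.0486, 0.0862]), (220, [0.5773, 0.0486, 0.0856]), (221, [0.5752, 0.0484, 0.0866]), (223, [0.5728, 0.0498, 0.0781]), (226, [0.5791, 0.064, -0.0009]), (230, [0.5584, 0.0479, 0.0858]), (240, [0.5399, 0.0478, 0.0831]), (260, [0.5023, 0.0462, 0.0851])]
0.12 2 [0.381 0.015] [0.422 0.017]
0.15 33 [0.365 0.012] [0.436 0.066]
0.18 363 [0.365 0.013] [0.436 0.067]
0.21 459 [ 0.376 -0.038] [0.425 0.119]
0.24 1168 [ 0.376 -0.037] [0.425 0.06 ]
0.27 329 [0.383 0.049] [0.416 0.067]
0.3 332 [0.382 0.063] [0.415 0.093]
0.33 377 [0.383 0.074] [0.415 0.101]
0.36 421 [0.382 0.087] [0.414 0.119]
0.39 592 [0.382 0.103] [0.413 0.137]
stand ((470.2160949707031, -261.07037353515625), (75.3465805053711, 120.19746398925781), 68.80718231201172) 2087
shaft ((523.1763916015625, 46.07869338989258), (113.21759033203125, 36.23408889770508), 2.017848491668701) 747 0.08515302983936092 [0.5794737  0.06476954 0.0879943 ]
```

```bash
python3 -m handwheel '[{"offset":[-35,0,-15],"angular":[0,0,0]},{"offset":[-35,0,-15],"angular":[0,0,0]},{"offset":[-35,0,-15],"angular":[0,0,0]},{"offset":[-35,0,-15],"angular":[0,0,0]},{"offset":[-35,0,-15],"angular":[0,0,0]},{"offset":[-25,10,-10],"angular":[0,0,2]},{"offset":[-3,38,0],"angular":[0,0,7.5]},{"offset":[-3,38,0],"angular":[0,0,7.5]},{"offset":[-3,38,0],"angular":[0,0,7.5]},{"offset":[-3,38,0],"angular":[0,0,7.5]}]' 0.6
python3 - <<'E'
from station import env
o=env.get_obs();print(o["qpos"].round(2),o["eef_pos"].round(4),o["ft_force"].round(2),o["clock"])
E
```

```text
clock: 1.95
eef_pos: [0.2309, 0.1757, 0.3194]
orientation: [[0.797, 0.603, 0.002], [0.603, -0.797, 0.002], [0.003, -0.0, -1.0]]
ft_force: [0.5, 1.3, -0.3]
width: 0.0514
[ 3.724e+01 -1.257e+01 -1.395e+01  8.844e+01  3.000e-02  9.013e+01] [0.2309 0.1757 0.3194] [ 0.53  1.33 -0.32] 1.95
```

```bash
python3 -m handwheel '[{"offset":[-2,36,0],"angular":[0,0,7.1]},{"offset":[-2,36,0],"angular":[0,0,7.1]},{"offset":[-2,36,0],"angular":[0,0,7.1]},{"offset":[-2,36,0],"angular":[0,0,7.1]},{"offset":[-2,36,0],"angular":[0,0,7.1]},{"offset":[-2,36,0],"angular":[0,0,7.1]},{"offset":[-2,36,0],"angular":[0,0,7.1]},{"offset":[-2,36,0],"angular":[0,0,7.1]},{"offset":[10,36,0],"angular":[0,0,7.1]},{"offset":[20,10,0],"angular":[0,0,2]}]'
python3 - <<'E'
from station import env
o=env.get_obs();print(o["qpos"].round(2),o["eef_pos"].round(4),o["ft_force"].round(2),o["clock"])
E
```

```text
clock: 2.95
eef_pos: [0.2775, -0.1687, 0.3197]
orientation: [[0.848, -0.53, 0.007], [-0.53, -0.848, 0.001], [0.006, -0.005, -1.0]]
ft_force: [1.1, 0.2, 0.0]
width: 0.0516
[-31.59  -8.65 -10.87  87.46   0.3   90.43] [ 0.2775 -0.1687  0.3197] [1.08 0.22 0.02] 2.95
```

```bash
python3 -m handwheel '[{"offset":[34,-4,15],"angular":[0,0,-0.3]},{"offset":[34,-4,15],"angular":[0,0,-0.3]},{"offset":[34,-4,15],"angular":[0,0,-0.3]},{"offset":[34,-4,15],"angular":[0,0,-0.3]},{"offset":[34,-4,15],"angular":[0,0,-0.3]},{"offset":[34,-4,15],"angular":[0,0,-0.3]},{"offset":[30,-4,10],"angular":[0,0,0]},{"offset":[0,0,0],"angular":[0,0,0]},{"offset":[0,0,0],"angular":[0,0,0]},{"offset":[0,0,0],"angular":[0,0,0]}]'
python3 - <<'E'
from h import *
o=env.get_obs();print(o["qpos"].round(2),o["eef_pos"].round(4),o["ft_force"].round(2),o["clock"])
p,d=env.grab_frame("wrist"); cv2.imwrite("pics/w1.png",p[:,:,::-1]); np.save("w1d.npy",d)
c=env.calibration("wrist"); np.save("w1c.npy",c["T"])
for nm,z in [("pin_head",.0685),("ring_bar",.055)]:
    for r in env.tip_of(nm,"wrist"): print(nm,r["at"],r["confidence"],atz(c,*r["at"],z))
E
```

```text
clock: 3.95
eef_pos: [0.5006, -0.2748, 0.2169]
orientation: [[0.86, -0.51, 0.009], [-0.51, -0.86, -0.0], [0.008, -0.005, -1.0]]
ft_force: [0.4, 0.0, 0.2]
width: 0.0511
[-28.9   20.43   7.02  76.13   0.25  91.78] [ 0.5006 -0.2748  0.2169] [0.36 0.04 0.23] 3.95
pin_head [380.3, 266.1] 0.67 [ 0.52695142 -0.34084663  0.0685    ]
pin_head [421.5, 136.1] 0.66 [ 0.60509916 -0.26086771  0.0685    ]
pin_head [299.9, 217.9] 0.61 [ 0.48969119 -0.26851221  0.0685    ]
ring_bar [410.1, 189.3] 0.8 [ 0.58080686 -0.29774056  0.055     ]
ring_bar [298.5, 151.7] 0.58 [ 0.51573577 -0.22279297  0.055     ]
```

View pics/w1.png

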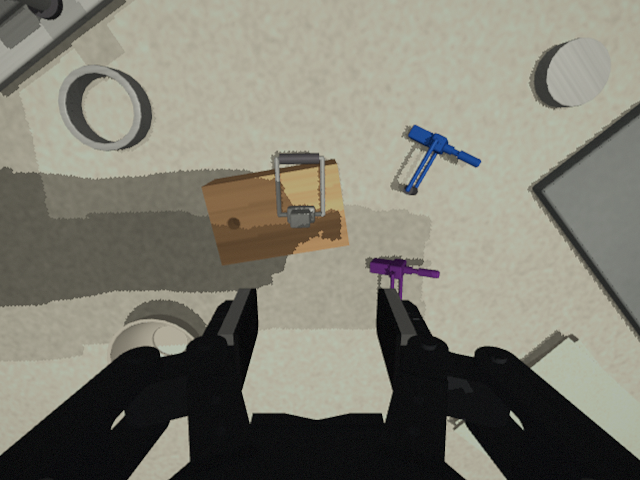

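```bash
python3 - <<'E'
import cv2
im=cv2.imread("pics/w1.png")
cv2.imwrite("pics/w1c.png",cv2.resize(im[140:240,250:350],None,fx=6,fy=6,interpolation=cv2.INTER_CUBIC))
E
```

```text
(no output)
```

View pics/w1c.png

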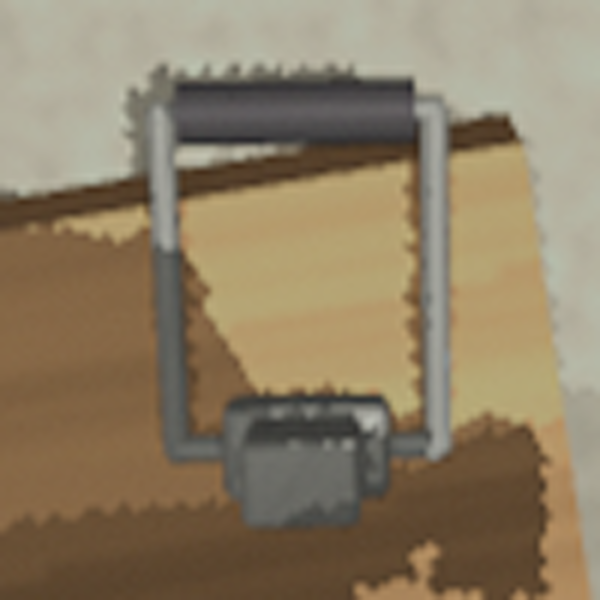

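```bash
python3 - <<'E'
from h import *
c=env.calibration("wrist"); o=env.get_obs();R=o["orientation"]
P=lambda u,v,z:atz(c,250+u/6,140+v/6,z)
t=P(302,484,.079);b=P(294,111,.062)
print(t,b,np.linalg.norm((b-t)[:2]))
s=P(413,110,.06)-P(175,112,.06);print("sleeve len",np.linalg.norm(s),np.degrees(np.arctan2(s[1],s[0])),"toolx",np.degrees(np.arctan2(R[1,0],R[0,0])))
w=P(360,484,.079)-P(245,484,.079);print("tab w",np.linalg.norm(w)); w=P(302,448,.079)-P(302,523,.079);print("tab th",np.linalg.norm(w))
h1=P(182,452,.052);h2=P(436,450,.052);print("hinge mid",(h1+h2)/2,np.linalg.norm(h1-h2), np.degrees(np.arctan2(*(h2-h1)[1::-1])))
for tgt in [t]:
    d=tgt-o["eef_pos"]; d[2]=0; print("tool-frame mm",(R.T@d*1000).round(1))
h=(h1+h2)/2-o["eef_pos"]; h[2]=0;print((R.T@h*1000).round(1))
E
```

```text
[ 0.49068729 -0.26869989  0.079     ] [ 0.51397411 -0.2274127   0.062     ] 0.047401562307683866
sleeve len 0.03224915590702083 -30.25084373045907 toolx -30.687649222676196
tab w 0.015360381623156071
tab th 0.010378320422041067
hinge mid [ 0.48954574 -0.27071019  0.052     ] 0.03702274991380105 -30.332926302196125
tool-frame mm [-11.6  -0.2  -0.1]
[-11.6   2.1  -0.1]
```

```bash
python3 -m handwheel '[{"offset":[-11.6,0.5,0],"angular":[-0.3,-0.46,-0.4]},{"offset":[0,0,30],"angular":[0,0,0]},{"offset":[0,0,30],"angular":[0,0,0]},{"offset":[0,0,30],"angular":[0,0,0]},{"offset":[0,0,20],"angular":[0,0,0]},{"offset":[0,0,10],"angular":[0,0,0]},{"offset":[0,0,0],"angular":[0,0,0]},{"offset":[0,0,0],"angular":[0,0,0]},{"offset":[0,0,0],"angular":[0,0,0]},{"offset":[0,0,0],"angular":[0,0,0]}]'
python3 - <<'E'
from h import *
o=env.get_obs();print(o["qpos"].round(2),o["eef_pos"].round(4),o["ft_force"].round(2),o["clock"]);print(o["orientation"].round(4))
p,d=env.grab_frame("wrist"); cv2.imwrite("pics/w2.png",p[:,:,::-1]); np.save("w1d.npy",d)
E
```

```text
clock: 5.1
eef_pos: [0.4869, -0.2681, 0.1018]
orientation: [[0.865, -0.502, 0.007], [-0.502, -0.865, -0.007], [0.009, 0.002, -1.0]]
ft_force: [-0.2, 0.2, 0.9]
width: 0.0514
[-28.75  21.47  -8.48  59.52  -0.15  91.41] [ 0.4869 -0.2681  0.1018] [-0.15  0.15  0.94] 5.1
[[ 0.8646 -0.5024  0.0069]
 [-0.5024 -0.8646 -0.0068]
 [ 0.0094  0.0024 -1.    ]]
```

View pics/w2.png

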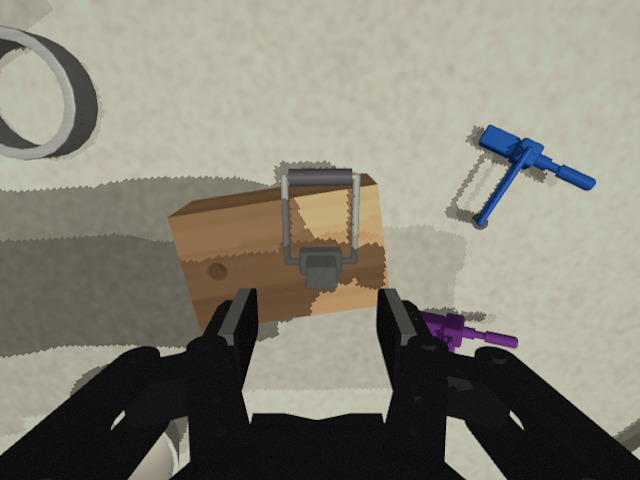

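```bash
python3 - <<'E'
import cv2
im=cv2.imread("pics/w2.png")
cv2.imwrite("pics/w2c.png",cv2.resize(im[160:310,260:380],None,fx=5,fy=5,interpolation=cv2.INTER_CUBIC))
E
```

```text
(no output)
```

View pics/w2c.png

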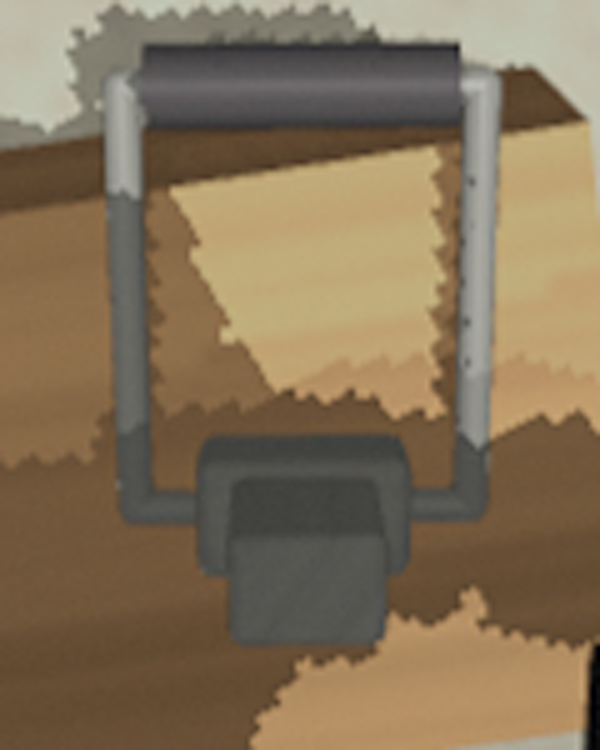

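```bash
python3 - <<'E'
from h import *
c=env.calibration("wrist"); o=env.get_obs();R=o["orientation"]
P=lambda u,v,z:atz(c,260+u/5,160+v/5,z)
tf=lambda p:(R.T@(p-o["eef_pos"])*1000).round(1)
print("tab",tf(P(307,588,.079)),"w",np.linalg.norm(P(385,588,.079)-P(230,588,.079)))
print("hinge",tf(P(303,505,.052)))
for z in (.055,.06,.065): 
    print("bar",z,tf(P(301,86,z)), "len",np.linalg.norm(P(460,86,z)-P(143,86,z)))
    s=P(460,84,z)-P(143,86,z); print(np.degrees(np.arctan2(s[1],s[0])))
h=P(475,503,.052)-P(135,508,.052);print(np.degrees(np.arctan2(h[1],h[0])),np.linalg.norm(h),"toolx",np.degrees(np.arctan2(R[1,0],R[0,0])))
E
```

```text
tab [ 2.7 -2.2 22.8] w 0.015352084897872159
hinge [ 2.6 -0.2 49.8]
bar 0.055 [  2.2 -48.3  46.7] len 0.03296102090641753
-29.868528894893632
bar 0.06 [  2.1 -49.   41.7] len 0.032086641272924606
-29.868528894893707
bar 0.065 [  2.1 -49.8  36.7] len 0.031212261639431742
-29.8685288948937
-29.449071447273585 0.03862220108862115 toolx -30.16065441076537
```

```bash
python3 -m handwheel '[{"offset":[2.6,-1,0],"angular":[0.1,-0.5,-0.4]},{"offset":[0,0,0],"angular":[0,0,0]},{"offset":[0,0,15],"angular":[0,0,0]},{"offset":[0,0,15],"angular":[0,0,0]},{"offset":[0,0,9],"angular":[0,0,0]},{"offset":[0,0,0],"angular":[0,0,0]},{"offset":[0,0,0],"angular":[0,0,0]},{"offset":[0,0,0],"angular":[0,0,0]},{"offset":[0,0,0],"angular":[0,0,0]},{"offset":[0,0,0],"angular":[0,0,0]}]'
python3 - <<'E'
from h import *
o=env.get_obs();print(o["qpos"].round(2),o["eef_pos"].round(4),o["ft_force"].round(2),o["clock"]);print(o["orientation"].round(4))
p,d=env.grab_frame("wrist"); cv2.imwrite("pics/w3.png",p[:,:,::-1]); np.save("w1d.npy",d)
E
```

```text
clock: 6.15
eef_pos: [0.4925, -0.2699, 0.0649]
orientation: [[0.869, -0.495, 0.004], [-0.495, -0.869, -0.003], [0.005, 0.0, -1.0]]
ft_force: [0.5, -0.0, 0.1]
width: 0.0514
[-2.871e+01  2.400e+01 -1.040e+01  5.533e+01 -2.000e-02  9.099e+01] [ 0.4925 -0.2699  0.0649] [ 0.47 -0.    0.13] 6.15
[[ 8.686e-01 -4.955e-01  3.900e-03]
 [-4.955e-01 -8.686e-01 -2.600e-03]
 [ 4.600e-03  3.000e-04 -1.000e+00]]
```

View pics/w3.png

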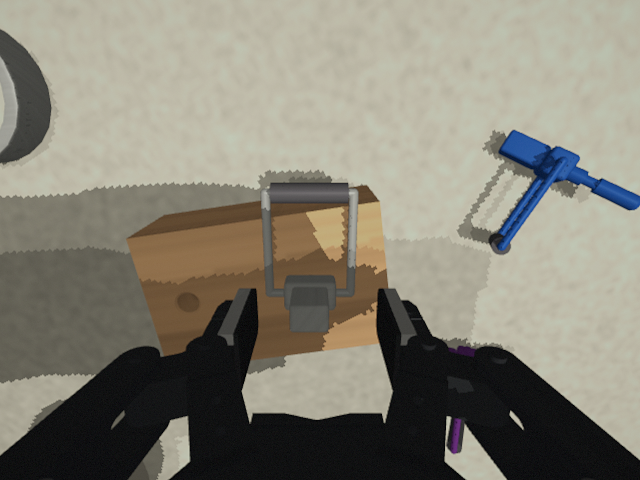

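```bash
python3 - <<'E'
from h import *
c=env.calibration("wrist"); o=env.get_obs();R=o["orientation"]
im=cv2.imread("pics/w3.png")
cv2.imwrite("pics/w3c.png",cv2.resize(im[170:345,240:400],None,fx=4,fy=4,interpolation=cv2.INTER_CUBIC))
tf=lambda p:(R.T@(p-o["eef_pos"])*1000).round(1)
print(tf(atz(c,309.5,320,.079)),tf(atz(c,310,293,.052)),tf(atz(c,310,193,.055)),o["eef_pos"])
E
```

```text
[ -2.4  -0.4 -14.1] [-2.7  1.2 12.9] [ -2.4 -47.1   9.9] [ 0.49246443 -0.26988375  0.06488691]
```

View pics/w3c.png

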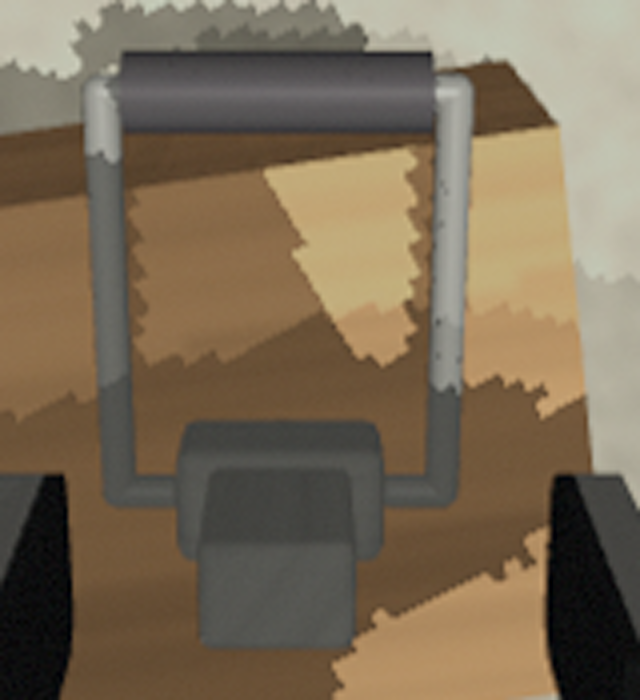

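```bash
python3 -m handwheel '[{"offset":[-2.5,0.4,2],"angular":[0,-0.3,0]},{"offset":[0,0,2],"angular":[0,0,0]},{"offset":[0,0,0],"angular":[0,0,0]},{"offset":[0,0,0],"angular":[0,0,0]},{"offset":[0,0,0],"angular":[0,0,0]},{"offset":[0,0,0],"angular":[0,0,0]},{"offset":[0,0,0],"angular":[0,0,0]},{"offset":[0,0,0],"angular":[0,0,0]},{"offset":[0,0,0],"angular":[0,0,0]},{"offset":[0,0,0],"angular":[0,0,0]}]'
```

```text
clock: 7.2
eef_pos: [0.49, -0.269, 0.0609]
orientation: [[0.869, -0.496, -0.001], [-0.496, -0.869, -0.0], [-0.0, 0.0, -1.0]]
ft_force: [-0.4, -0.3, -0.1]
width: 0.0512
```

Well centred and level; close.

```bash
python3 -m handwheel '[{"offset":[0,0,0],"angular":[0,0,0]},{"offset":[0,0,0],"angular":[0,0,0]},{"offset":[0,0,0],"angular":[0,0,0]},{"offset":[0,0,0],"angular":[0,0,0]},{"offset":[0,0,0],"angular":[0,0,0]},{"offset":[0,0,0],"angular":[0,0,0]},{"offset":[0,0,0],"angular":[0,0,0]},{"offset":[0,0,0],"angular":[0,0,0]},{"offset":[0,0,0],"angular":[0,0,0]},{"offset":[0,0,0],"angular":[0,0,0]}]' 0
python3 - <<'E'
from h import *
o=env.get_obs();print(o["ft_force"].round(2),o["torque"].round(2))
p,d=env.grab_frame("wrist"); cv2.imwrite("pics/w4.png",p[:,:,::-1])
E
```

```text
clock: 8.2
eef_pos: [0.4902, -0.2691, 0.061]
orientation: [[0.869, -0.496, -0.0], [-0.496, -0.869, -0.0], [-0.0, 0.0, -1.0]]
ft_force: [-0.1, -0.1, 0.9]
width: 0.0143
[-0.12 -0.06  0.91] [ 0.05 -0.02  0.03]
```

View pics/w4.png

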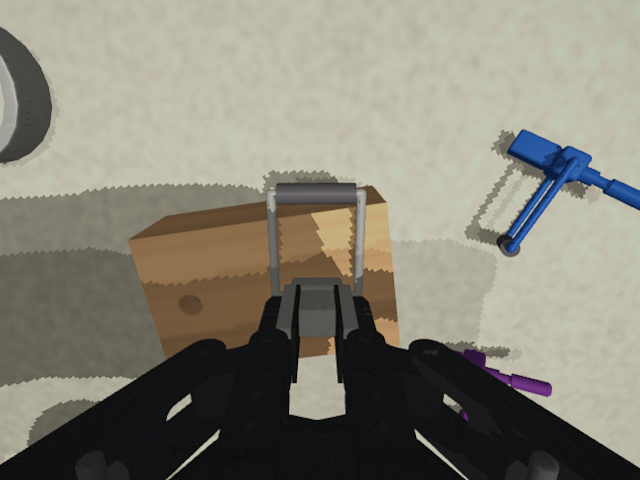

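```bash
python3 - <<'E'
import numpy as np
S=np.array([[12.225,-2.01,.49965,.2308],[-12.57,-13.95,.2901,.3194],[-8.65,-10.87,.3248,.3197],[20.43,7.02,.5711,.2169],[21.47,-8.48,.5558,.1018],[24.0,-10.40,.5616,.0649]])
q2=np.radians(S[:,0]);p=np.radians(S[:,0]-S[:,1]);s,c=np.sin,np.cos
z0=0*q2
# unknown A,C,D,e,h
A=np.concatenate([np.stack([s(q2),c(p),1+z0,z0],1),np.stack([c(q2),-s(p),z0,1+z0],1)])
b=np.concatenate([S[:,2],S[:,3]])
x,r,_,_=np.linalg.lstsq(A,b,rcond=None);print(x,r,(A@x-b).round(4))
E
```

```text
[ 0.5381278   0.4006718   0.00444319 -0.19721899] [0.00030908] [ 0.0071 -0.0022 -0.0009  0.0109 -0.0072 -0.0077 -0.0006 -0.001  -0.0004
 -0.0028  0.0017  0.0031]
```

```bash
python3 -m handwheel '[{"offset":[0,0,-10],"angular":[0,0,0]},{"offset":[0,0,-25],"angular":[0,0,0]},{"offset":[0,0,-30],"angular":[0,0,0]},{"offset":[0,0,-25],"angular":[0,0,-4]},{"offset":[0,0,-20],"angular":[0,0,-8]},{"offset":[0,0,-10],"angular":[0,0,-8]},{"offset":[0,0,-5],"angular":[0,0,-8]},{"offset":[0,0,0],"angular":[0,0,-8]},{"offset":[0,0,0],"angular":[0,0,-8]},{"offset":[0,0,0],"angular":[0,0,-8]}]'
python3 - <<'E'
from h import *
o=env.get_obs();print(o["ft_force"].round(2),o["torque"].round(2),o["qpos"].round(2))
p,d=env.grab_frame("wrist"); cv2.imwrite("pics/w5.png",p[:,:,::-1])
E
```

```text
clock: 9.25
eef_pos: [0.4897, -0.2686, 0.1977]
orientation: [[0.912, 0.409, 0.002], [0.409, -0.912, -0.001], [0.001, 0.002, -1.0]]
ft_force: [-0.1, 0.1, -0.9]
width: 0.0144
[-0.08  0.11 -0.91] [0.05 0.04 0.04] [-28.75  19.45   2.86  73.27  -0.    37.08]
```

View pics/w5.png

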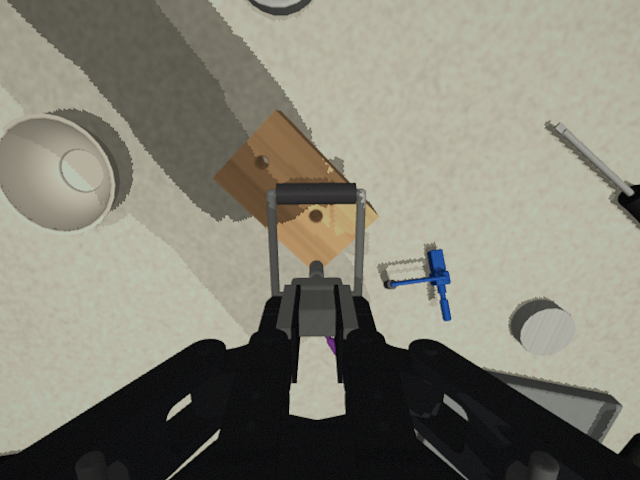

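```bash
python3 - <<'E'
from h import *
c=env.calibration("wrist"); o=env.get_obs();R=o["orientation"]
W=lambda *t:o["eef_pos"]+R@np.array(t)/1000
for y in (-2,0,2): print(y,"tip",proj(c,W(0,y,50)).round(1),"tipfront",proj(c,W(0,y-4,48)).round(1),"hinge",proj(c,W(0,y,9)).round(1),"hub top front",proj(c,W(0,y-7,3)).round(1),"tabtop front",proj(c,W(0,y-6,-18)).round(1))
im=cv2.imread("pics/w5.png")
cv2.imwrite("pics/w5c.png",cv2.resize(im[180:340,255:375],None,fx=5,fy=5,interpolation=cv2.INTER_CUBIC))
E
```

```text
-2 tip [316.6 257.6] tipfront [316.6 252.2] hinge [316.6 290. ] hub top front [316.6 281.6] tabtop front [316.5 307.3]
0 tip [316.6 260.9] tipfront [316.6 255.5] hinge [316.6 293.9] hub top front [316.6 285.7] tabtop front [316.5 311.9]
2 tip [316.6 264.2] tipfront [316.6 258.9] hinge [316.6 297.8] hub top front [316.6 289.9] tabtop front [316.5 316.6]
```

View pics/w5c.png

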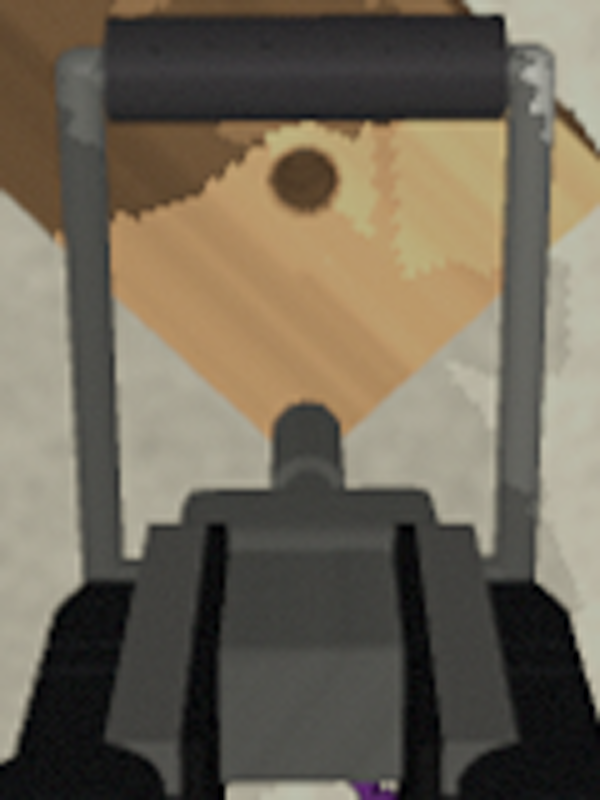

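```bash
python3 - <<'E'
from h import *
c=env.calibration("wrist"); o=env.get_obs();R=o["orientation"]
W=lambda *t:o["eef_pos"]+R@np.array(t)/1000
def solve(off,z,v):
    ys=np.linspace(-6,6,121); vs=[proj(c,W(0,y+off,z))[1] for y in ys]; return np.interp(v,vs,ys)
for dz in (-2,0,2):
  print(dz,"tabtop front",solve(-6,-18+dz,180+645/5),"tabtop back",solve(6,-18+dz,180+782/5),"tab bottom front/hubtop front",solve(-7,3+dz,180+545/5),"hub bot front",solve(-7,16+dz,180+490/5),"tip r2.8",solve(-2.8,50+dz,180+402/5),"tip r4",solve(-4,48.5+dz,180+402/5), "hinge",solve(0,9+dz,180+572/5),"groove top",solve(-4,24+dz,180+457/5))
E
```

```text
-2 tabtop front -2.3808390494515055 tabtop back -2.501166469916314 tab bottom front/hubtop front 0.5998221587110476 hub bot front 1.2885052347840071 tip r2.8 1.7128245644233164 tip r4 2.318486056996835 hinge -0.7636541359437633 groove top -1.6099694946663001
0 tabtop front -1.2658155414041434 tabtop back -1.1911260110287714 tab bottom front/hubtop front 1.5786446486022 hub bot front 2.1945063657758936 tip r2.8 2.5052757767356773 tip r4 3.1109373813814845 hinge 0.2514487919631061 groove top -0.7469659236310865
2 tabtop front -0.15079303913217995 tabtop back 0.11891446743550088 tab bottom front/hubtop front 2.557465388514015 hub bot front 3.100507569775789 tip r2.8 3.2977274992385888 tip r4 3.903388556920906 hinge 1.2665509034420308 groove top 0.11603306875715858
```

```bash
python3 -m handwheel '[{"offset":[0,0,0],"angular":[0,0,-8]},{"offset":[0,0,0],"angular":[0,0,-8]},{"offset":[0,0,0],"angular":[0,0,-8]},{"offset":[0,0,0],"angular":[0,0,-8]},{"offset":[0,0,0],"angular":[0,0,-8]},{"offset":[0,0,0],"angular":[0,0,-8]},{"offset":[0,0,0],"angular":[0,0,-8]},{"offset":[10,5,0],"angular":[0,0,-5]},{"offset":[30,8,0],"angular":[0,0,0]},{"offset":[35,10,0],"angular":[0,0,0]}]'
python3 - <<'E'
from h import *
t=env.calibration("top"); d=np.load("topd.npy"); p,_=env.grab_frame("top")
cv2.imwrite("pics/t2.png",p[:,:,::-1])
g=cv2.imread("pics/top0.png")
# shaft edges per row: gray profile
gr=cv2.cvtColor(g,cv2.COLOR_BGR2GRAY).astype(int)
for r in (220,222,230,236,242,250,256,262): print(r,gr[r,212:242].tolist())
o=env.get_obs();print(o["qpos"].round(2))
E
```

```text
clock: 10.3
eef_pos: [0.5171, -0.197, 0.2029]
orientation: [[0.072, 0.997, 0.003], [0.997, -0.072, -0.003], [-0.003, 0.004, -1.0]]
ft_force: [0.6, -0.7, -0.3]
width: 0.0145
220 [139, 140, 139, 136, 134, 140, 140, 135, 138, 137, 136, 138, 135, 136, 136, 138, 141, 141, 75, 45, 102, 142, 133, 142, 141, 135, 142, 139, 141, 137]
222 [138, 139, 133, 141, 137, 143, 139, 135, 141, 140, 142, 116, 120, 132, 144, 141, 140, 146, 81, 32, 95, 142, 136, 136, 141, 139, 140, 135, 138, 138]
230 [126, 136, 133, 137, 133, 135, 135, 137, 137, 136, 139, 135, 137, 137, 136, 138, 140, 143, 87, 32, 90, 132, 127, 123, 143, 137, 110, 121, 122, 125]
236 [140, 135, 135, 136, 143, 138, 135, 143, 129, 136, 137, 135, 137, 136, 131, 136, 138, 142, 87, 25, 47, 59, 65, 62, 78, 121, 115, 122, 131, 126]
242 [128, 129, 129, 98, 103, 97, 76, 146, 140, 134, 131, 131, 134, 136, 136, 134, 137, 143, 83, 71, 108, 106, 87, 18, 34, 88, 139, 135, 129, 127]
250 [144, 150, 134, 94, 97, 99, 85, 147, 136, 133, 139, 133, 133, 136, 137, 138, 140, 140, 79, 62, 108, 105, 90, 25, 28, 52, 144, 137, 132, 124]
256 [148, 147, 136, 92, 101, 96, 81, 142, 137, 135, 132, 138, 133, 137, 135, 139, 139, 141, 80, 67, 108, 106, 87, 24, 30, 44, 68, 143, 129, 125]
262 [145, 147, 137, 93, 102, 97, 84, 147, 138, 137, 135, 136, 133, 137, 136, 138, 138, 142, 80, 60, 107, 104, 87, 25, 35, 47, 66, 141, 128, 126]
[-2.036e+01  1.865e+01  2.480e+00  7.360e+01  2.000e-02 -1.639e+01]
```

```bash
python3 - <<'E'
from h import *
t=env.calibration("top")
a=atz(t,224.4,220,.085);b=atz(t,224.4,262,.085);h=atz(t,224.6,225.6,.085);e=atz(t,224.4,219.3,.085)
print(a,b,np.degrees(np.arctan2(*(a-b)[1::-1])),h,e)
E
```

```text
[0.57739401 0.04796229 0.085     ] [0.49863237 0.04536934 0.085     ] 1.8855786651576723 [0.56680599 0.04723954 0.085     ] [0.57871986 0.04800594 0.085     ]
```

View pics/t2.png

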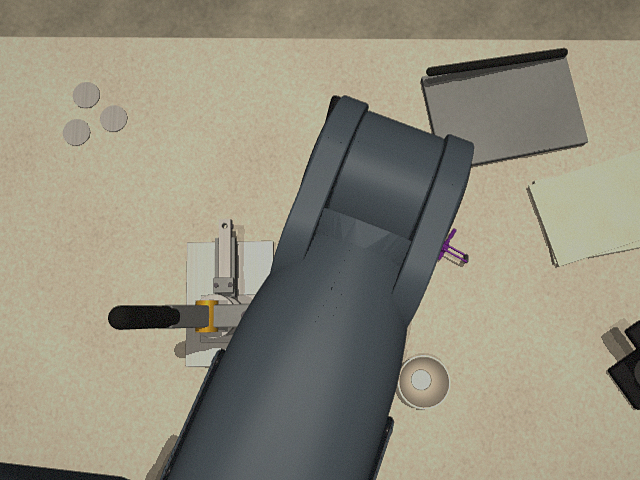

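```bash
python3 - <<'E'
from h import *
t=env.calibration("top"); p,d=env.grab_frame("top"); C=cloud(t,d)
for (u,v) in [(390,130),(385,160),(380,190),(370,230),(350,270),(330,320),(310,370),(300,420),(345,105),(460,145),(290,300),(400,300)]: print((u,v),C[v,u].round(3), np.hypot(*C[v,u][:2]).round(3))
E
```

```text
(390, 130) [ 0.553 -0.199  0.705] 0.588
(385, 160) [ 0.525 -0.193  0.715] 0.559
(380, 190) [ 0.501 -0.189  0.714] 0.535
(370, 230) [ 0.467 -0.181  0.722] 0.501
(350, 270) [ 0.436 -0.166  0.723] 0.467
(330, 320) [ 0.398 -0.151  0.73 ] 0.426
(310, 370) [ 0.362 -0.136  0.734] 0.387
(300, 420) [ 0.328 -0.13   0.739] 0.353
(345, 105) [ 0.574 -0.162  0.706] 0.596
(460, 145) [ 0.541 -0.256  0.704] 0.598
(290, 300) [ 0.413 -0.12   0.726] 0.43
(400, 300) [ 0.414 -0.205  0.714] 0.462
```

```bash
python3 -m handwheel '[{"offset":[15,3,0],"angular":[0.2,0.2,-6]},{"offset":[33,7,0],"angular":[0,0,0]},{"offset":[35,7,0],"angular":[0,0,0]},{"offset":[35,7,0],"angular":[0,0,0]},{"offset":[35,7,5],"angular":[0,0,0]},{"offset":[30,7,5],"angular":[0,0,0]},{"offset":[20,5,5],"angular":[0,0,0]},{"offset":[15,2,5],"angular":[0,0,0]},{"offset":[0,0,0],"angular":[0,0,0]},{"offset":[0,0,0],"angular":[0,0,0]}]'
python3 - <<'E'
from h import *
p,d=env.grab_frame("wrist"); cv2.imwrite("pics/w6.png",p[:,:,::-1])
p,d=env.grab_frame("side"); cv2.imwrite("pics/s6.png",p[:,:,::-1])
o=env.get_obs();print(o["qpos"].round(2),o["orientation"].round(4),o["eef_pos"])
E
```

```text
clock: 11.4
eef_pos: [0.5588, 0.0308, 0.1867]
orientation: [[-0.013, 1.0, 0.002], [1.0, 0.013, -0.0], [-0.0, 0.002, -1.0]]
ft_force: [0.3, -0.1, -0.7]
width: 0.0143
[ 3.120e+00  1.976e+01  1.690e+00  7.179e+01 -1.000e-02  2.370e+00] [[-1.300e-02  9.999e-01  2.400e-03]
 [ 9.999e-01  1.300e-02 -1.000e-04]
 [-1.000e-04  2.400e-03 -1.000e+00]] [0.55879051 0.03038945 0.18670789]
```

View pics/w6.png

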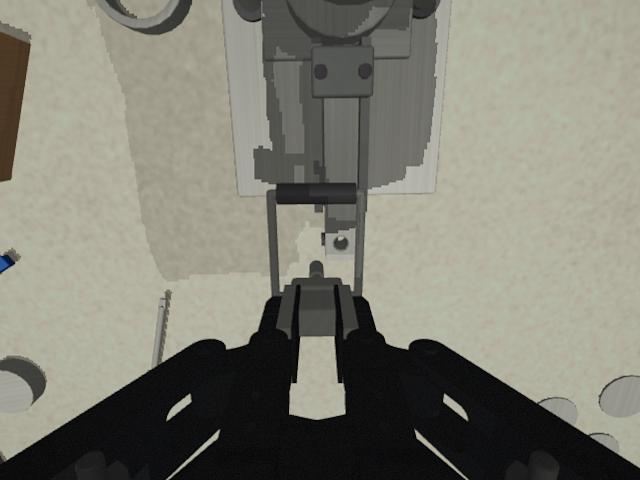

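View pics/s6.png

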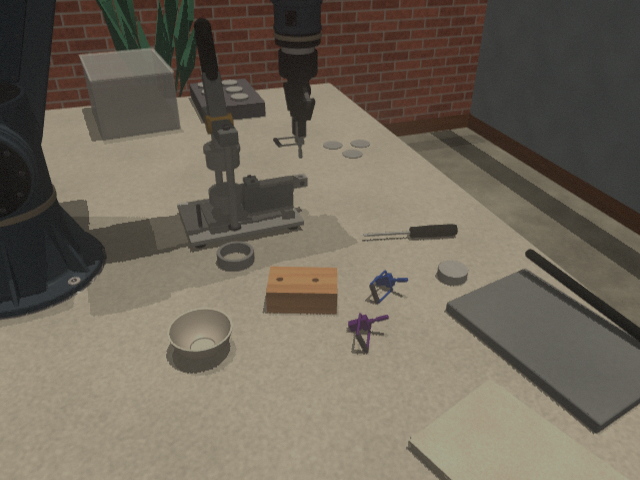

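```bash
python3 - <<'E'
from h import *
c=env.calibration("wrist"); o=env.get_obs();R=o["orientation"]
h=atz(c,341,242.3,.085);print(h, R.T@(h-o["eef_pos"])*1000)
im=cv2.imread("pics/w6.png")
cv2.imwrite("pics/w6c.png",cv2.resize(im[180:300,260:400],None,fx=5,fy=5,interpolation=cv2.INTER_CUBIC))
E
```

```text
[0.5651307  0.04733499 0.085     ] [ 16.87282438   6.31671291 101.72143534]
```

View pics/w6c.png

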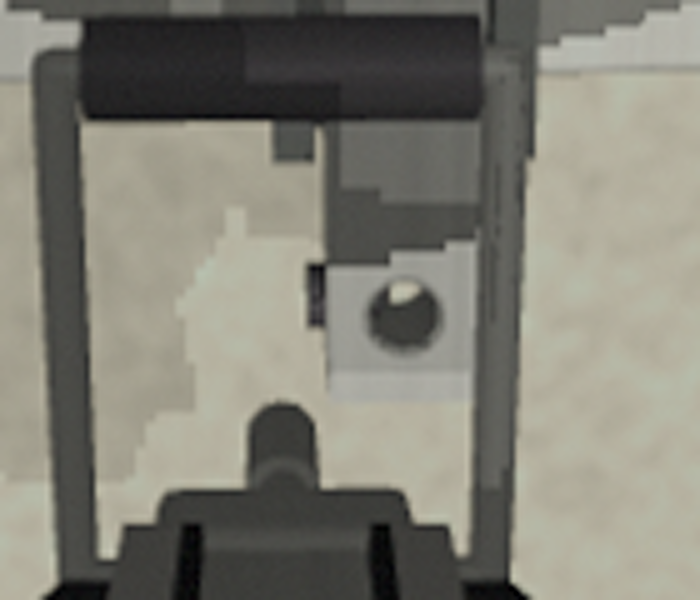

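```bash
python3 -m handwheel '[{"offset":[9,4,0],"angular":[0,0,-1]},{"offset":[7,3,5],"angular":[0,0,0]},{"offset":[0,0,15],"angular":[0,0,0]},{"offset":[0,0,15],"angular":[0,0,0]},{"offset":[0,0,8],"angular":[0,0,0]},{"offset":[0,0,0],"angular":[0,0,0]},{"offset":[0,0,0],"angular":[0,0,0]},{"offset":[0,0,0],"angular":[0,0,0]},{"offset":[0,0,0],"angular":[0,0,0]},{"offset":[0,0,0],"angular":[0,0,0]}]'
python3 - <<'E'
from h import *
o=env.get_obs();print(o["qpos"].round(2),o["orientation"].round(4),o["eef_pos"])
p,d=env.grab_frame("wrist"); im=p[:,:,::-1]
cv2.imwrite("pics/w7c.png",cv2.resize(im[180:300,250:390],None,fx=5,fy=5,interpolation=cv2.INTER_CUBIC))
p,d=env.grab_frame("side"); im=p[:,:,::-1]
cv2.imwrite("pics/s7c.png",cv2.resize(im[110:210,230:350],None,fx=5,fy=5,interpolation=cv2.INTER_CUBIC))
E
```

```text
clock: 12.5
eef_pos: [0.5682, 0.0469, 0.1441]
orientation: [[-0.028, 1.0, 0.006], [1.0, 0.028, 0.0], [0.0, 0.006, -1.0]]
ft_force: [-0.5, 0.1, -0.5]
width: 0.0144
[ 4.730e+00  2.179e+01 -1.630e+00  6.623e+01 -2.000e-02  3.140e+00] [[-2.780e-02  9.996e-01  6.100e-03]
 [ 9.996e-01  2.780e-02  2.000e-04]
 [ 0.000e+00  6.100e-03 -1.000e+00]] [0.56824437 0.04693694 0.1441129 ]
```

View pics/w7c.png

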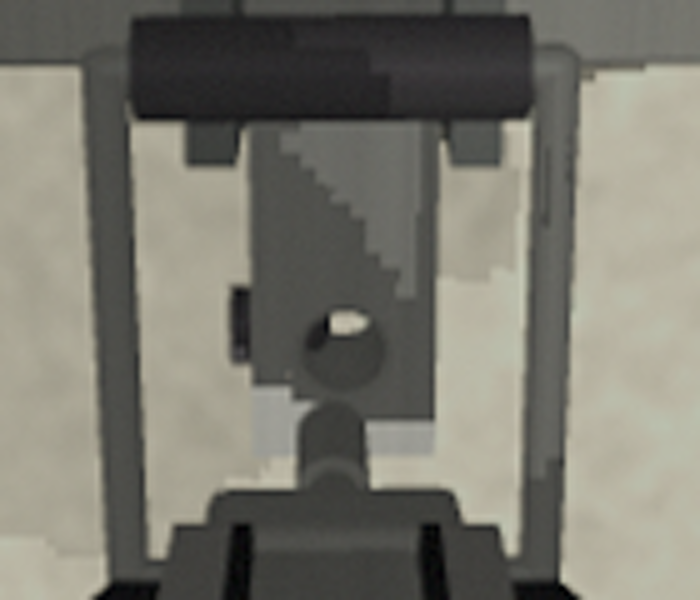

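View pics/s7c.png

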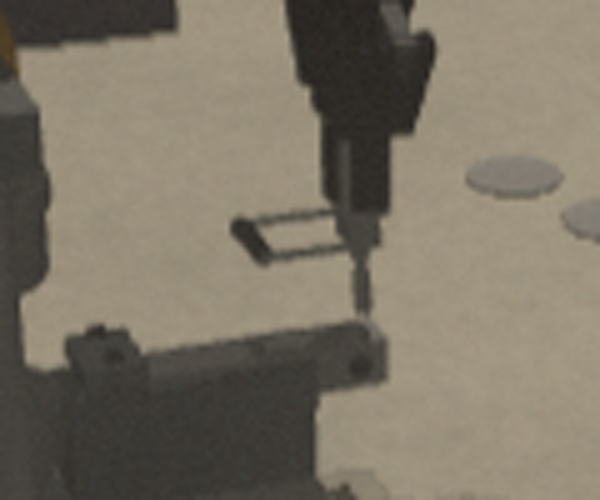

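```bash
python3 - <<'E'
from h import *
c=env.calibration("wrist"); o=env.get_obs();R=o["orientation"]
tf=lambda u,v:(R.T@(atz(c,250+u/5,180+v/5,.085)-o["eef_pos"])*1000).round(2)
print("hole",tf(343,350),"end",tf(343,455),"edges",tf(248,350),tf(436,350), atz(c,250+343/5,180+350/5,.085),atz(c,250+343/5,180+455/5,.085))
E
```

```text
hole [ 0.71 -3.47 59.04] end [ 0.74  9.97 59.12] edges [-10.48  -3.47  59.04] [11.67 -3.47 59.04] [0.5650928  0.04755009 0.085     ] [0.5785267  0.04794547 0.085     ]
```

```bash
python3 - <<'E'
from h import *
s=env.calibration("side")
def aty(u,v,y):
    o,d=ray(s,u,v); return o+d*(y-o[1])/d[1]
print("hole side z.085",atz(s,300.4,176.4,.085))
print("tip",aty(230+363/5,110+315/5,.0469),"shank top",aty(230+362/5,110+250/5,.0469))
im=cv2.imread("pics/side0.png")
cv2.imwrite("pics/s0z.png",cv2.resize(im[160:200,270:330],None,fx=12,fy=12,interpolation=cv2.INTER_CUBIC))
im=cv2.imread("pics/s7c.png")
cv2.imwrite("pics/s7z.png",cv2.resize(im[180:420,250:450],None,fx=3,fy=3,interpolation=cv2.INTER_CUBIC)[:600])
E
```

```text
hole side z.085 [0.56709736 0.04344466 0.085     ]
tip [0.57338483 0.0469     0.09070708] shank top [0.57314816 0.0469     0.12192651]
```

View pics/s0z.png

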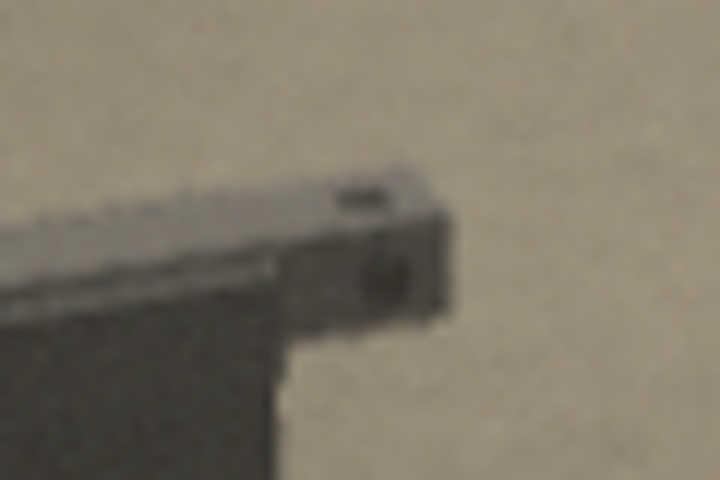

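View pics/s7z.png

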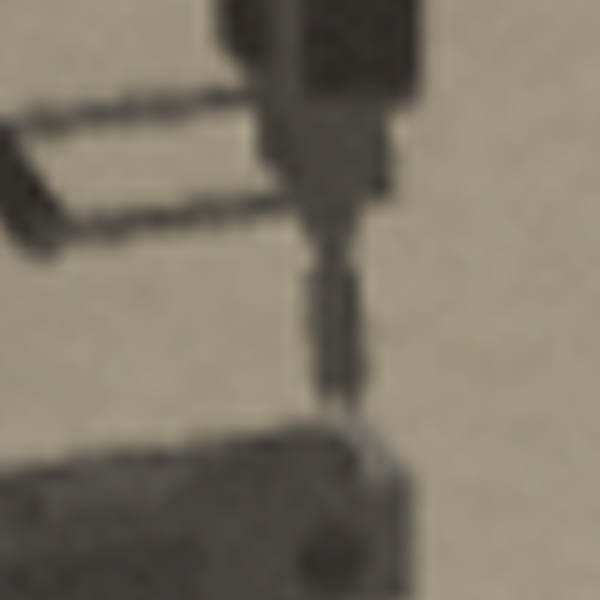

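```bash
python3 - <<'E'
from h import *
s=env.calibration("side")
def xu(u,y,z):
    xs=np.linspace(.5,.65,301); return np.interp(u,[proj(s,(x,y,z))[0] for x in xs],xs)
print("hole",xu(300.17,.0475,.085),"tip",xu((340/3+250)/5+230,.0475,.094),"shanktop",xu((335/3+250)/5+230,.0475,.126), "plunger", xu(270+388/12,.036,.074))
print(proj(s,(.567,.0475,.085)),proj(s,(.568,.0475,.094)))
E
```

```text
hole 0.5678997542567334 tip 0.5737625588015444 shanktop 0.573225288540641 plunger 0.5690165376069928
[299.78201712 175.63479218] [300.17623011 171.87177048]
```

```bash
python3 -m handwheel '[{"offset":[0.9,-3,0],"angular":[0.35,0,0]},{"offset":[0,-2.7,0],"angular":[0,0,0]},{"offset":[0,0,2],"angular":[0,0,0]},{"offset":[0,0,0],"angular":[0,0,0]},{"offset":[0,0,0],"angular":[0,0,0]},{"offset":[0,0,0],"angular":[0,0,0]},{"offset":[0,0,0],"angular":[0,0,0]},{"offset":[0,0,0],"angular":[0,0,0]},{"offset":[0,0,0],"angular":[0,0,0]},{"offset":[0,0,0],"angular":[0,0,0]}]'
python3 - <<'E'
from h import *
o=env.get_obs();print(o["qpos"].round(2),o["orientation"].round(4),o["eef_pos"],o["ft_force"])
p,d=env.grab_frame("wrist"); im=p[:,:,::-1]
cv2.imwrite("pics/w8c.png",cv2.resize(im[180:300,250:390],None,fx=5,fy=5,interpolation=cv2.INTER_CUBIC))
p,d=env.grab_frame("side"); im=p[:,:,::-1]
cv2.imwrite("pics/s8z.png",cv2.resize(im[140:200,270:330],None,fx=10,fy=10,interpolation=cv2.INTER_CUBIC))
E
```

```text
clock: 13.6
eef_pos: [0.562, 0.0477, 0.142]
orientation: [[-0.028, 1.0, -0.0], [1.0, 0.028, 0.0], [0.0, -0.0, -1.0]]
ft_force: [-1.1, 0.0, -0.0]
width: 0.0141
[ 4.85 21.48 -2.4  66.15  0.    3.26] [[-2.770e-02  9.996e-01 -4.000e-04]
 [ 9.996e-01  2.770e-02  0.000e+00]
 [ 0.000e+00 -4.000e-04 -1.000e+00]] [0.5619954  0.04772665 0.14203325] [-1.07117152  0.03709876 -0.03927388]
```

View pics/w8c.png

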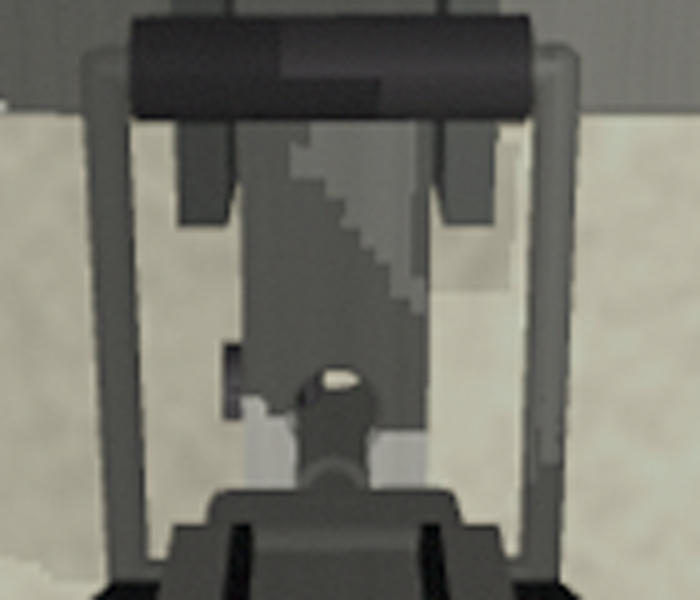

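View pics/s8z.png

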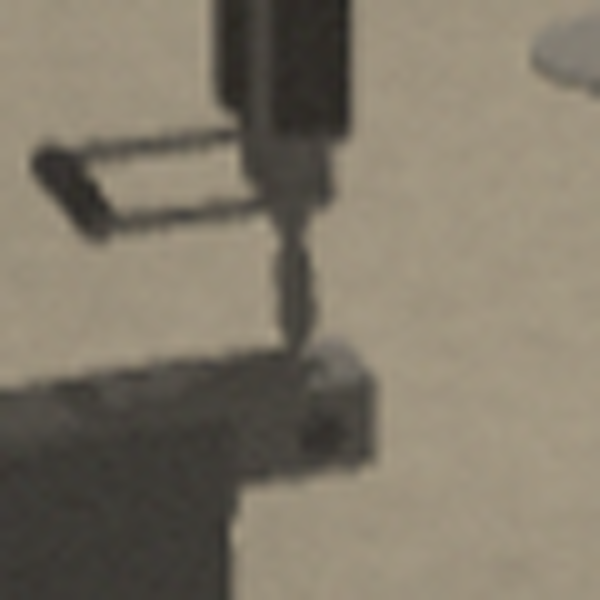

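```bash
python3 -m handwheel '[{"offset":[0,0,2],"angular":[0,0,0]},{"offset":[0,0,2],"angular":[0,0,0]},{"offset":[0,0,1],"angular":[0,0,0]},{"offset":[0,0,1],"angular":[0,0,0]},{"offset":[0,0,1],"angular":[0,0,0]},{"offset":[0,0,1],"angular":[0,0,0]},{"offset":[0,0,1],"angular":[0,0,0]},{"offset":[0,0,0],"angular":[0,0,0]},{"offset":[0,0,0],"angular":[0,0,0]},{"offset":[0,0,0],"angular":[0,0,0]}]'
```

```text
clock: 14.7
eef_pos: [0.5621, 0.0477, 0.1322]
orientation: [[-0.028, 1.0, -0.0], [1.0, 0.028, 0.0], [0.0, -0.0, -1.0]]
ft_force: [0.2, 0.2, -1.0]
width: 0.0146
```

```bash
python3 -m handwheel '[{"offset":[0,0,1],"angular":[0,0,0]},{"offset":[0,0,1],"angular":[0,0,0]},{"offset":[0,0,1],"angular":[0,0,0]},{"offset":[0,0,1],"angular":[0,0,0]},{"offset":[0,0,1],"angular":[0,0,0]},{"offset":[0,0,0],"angular":[0,0,0]},{"offset":[0,0,0],"angular":[0,0,0]},{"offset":[0,0,0],"angular":[0,0,0]},{"offset":[0,0,0],"angular":[0,0,0]},{"offset":[0,0,0],"angular":[0,0,0]}]'
python3 - <<'E'
from h import *
p,d=env.grab_frame("wrist"); im=p[:,:,::-1]
cv2.imwrite("pics/w9c.png",cv2.resize(im[180:300,250:390],None,fx=5,fy=5,interpolation=cv2.INTER_CUBIC))
p,d=env.grab_frame("side"); im=p[:,:,::-1]
cv2.imwrite("pics/s9z.png",cv2.resize(im[140:200,270:330],None,fx=10,fy=10,interpolation=cv2.INTER_CUBIC))
E
```

```text
clock: 15.7
eef_pos: [0.5623, 0.0478, 0.1269]
orientation: [[-0.028, 1.0, 0.0], [1.0, 0.028, 0.0], [0.0, 0.0, -1.0]]
ft_force: [0.6, 1.1, -0.9]
width: 0.0146
```

View pics/w9c.png

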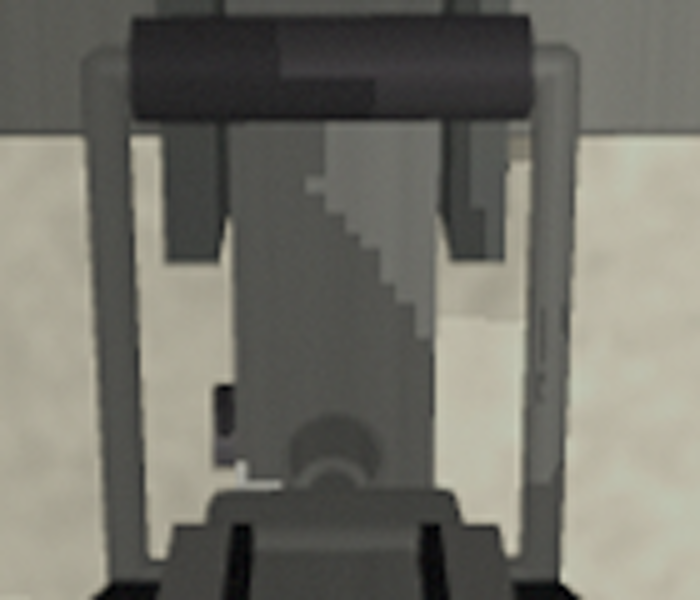

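View pics/s9z.png

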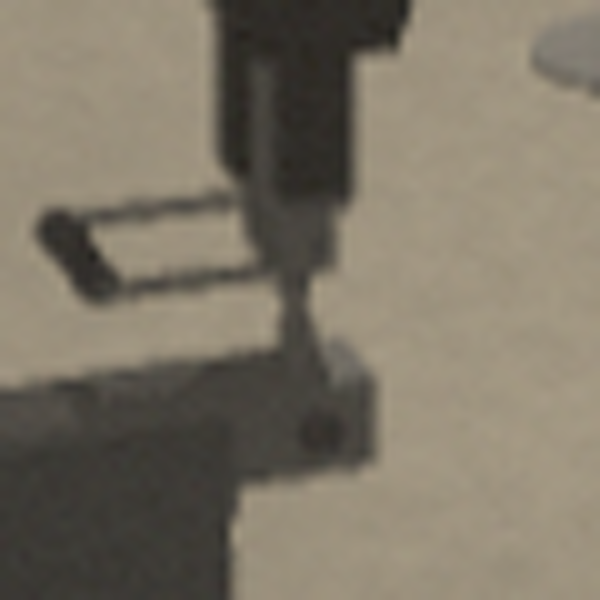

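```bash
python3 -m handwheel '[{"offset":[0,0,1],"angular":[0,0,0]},{"offset":[0,0,1],"angular":[0,0,0]},{"offset":[0,0,1],"angular":[0,0,0]},{"offset":[0,0,1],"angular":[0,0,0]},{"offset":[0,0,1],"angular":[0,0,0]},{"offset":[0,0,1],"angular":[0,0,0]},{"offset":[0,0,1],"angular":[0,0,0]},{"offset":[0,0,1],"angular":[0,0,0]},{"offset":[0,0,0],"angular":[0,0,0]},{"offset":[0,0,0],"angular":[0,0,0]}]'
```

```text
clock: 16.8
eef_pos: [0.5636, 0.0491, 0.1214]
orientation: [[-0.029, 1.0, 0.005], [1.0, 0.029, 0.003], [0.003, 0.005, -1.0]]
ft_force: [0.4, 0.3, 1.9]
width: 0.0143
```

```bash
python3 -m handwheel '[{"offset":[-0.4,0,1],"angular":[0.3,-0.2,0]},{"offset":[0,0,2],"angular":[0,0,0]},{"offset":[0,0,2],"angular":[0,0,0]},{"offset":[0,0,2],"angular":[0,0,0]},{"offset":[0,0,1],"angular":[0,0,0]},{"offset":[0,0,0],"angular":[0,0,0]},{"offset":[0,0,0],"angular":[0,0,0]},{"offset":[0,0,0],"angular":[0,0,0]},{"offset":[0,0,0],"angular":[0,0,0]},{"offset":[0,0,0],"angular":[0,0,0]}]'
```

```text
clock: 17.8
eef_pos: [0.5642, 0.0492, 0.1154]
orientation: [[-0.029, 1.0, 0.001], [1.0, 0.029, -0.0], [-0.0, 0.001, -1.0]]
ft_force: [-2.1, 1.4, 2.3]
width: 0.0143
```

```bash
python3 -m handwheel '[{"offset":[0,0,2],"angular":[0,0,0]},{"offset":[0,0,2],"angular":[0,0,0]},{"offset":[0,0,2],"angular":[0,0,0]},{"offset":[0,0,2],"angular":[0,0,0]},{"offset":[0,0,1],"angular":[0,0,0]},{"offset":[0,0,0],"angular":[0,0,0]},{"offset":[0,0,0],"angular":[0,0,0]},{"offset":[0,0,0],"angular":[0,0,0]},{"offset":[0,0,0],"angular":[0,0,0]},{"offset":[0,0,0],"angular":[0,0,0]}]'
python3 - <<'E'
from h import *
p,d=env.grab_frame("wrist"); im=p[:,:,::-1]
cv2.imwrite("pics/w10c.png",cv2.resize(im[180:340,250:390],None,fx=3.7,fy=3.7,interpolation=cv2.INTER_CUBIC))
p,d=env.grab_frame("side"); im=p[:,:,::-1]
cv2.imwrite("pics/s10z.png",cv2.resize(im[140:200,270:330],None,fx=10,fy=10,interpolation=cv2.INTER_CUBIC))
E
```

```text
clock: 18.8
eef_pos: [0.5643, 0.0492, 0.1081]
orientation: [[-0.029, 1.0, 0.003], [1.0, 0.029, 0.0], [-0.0, 0.003, -1.0]]
ft_force: [-1.1, 1.1, 3.4]
width: 0.0143
```

View pics/w10c.png

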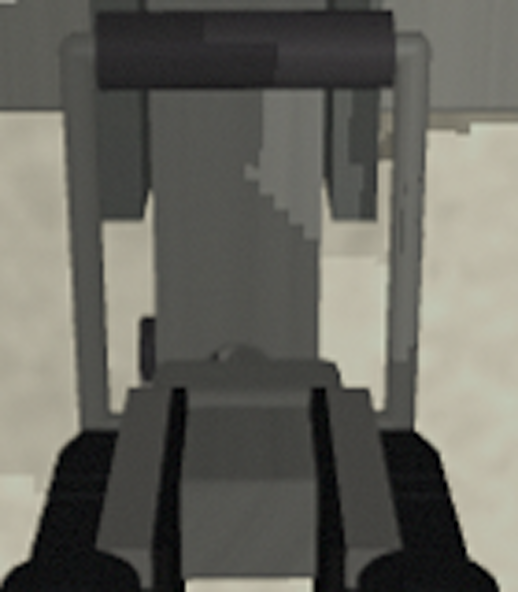

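View pics/s10z.png

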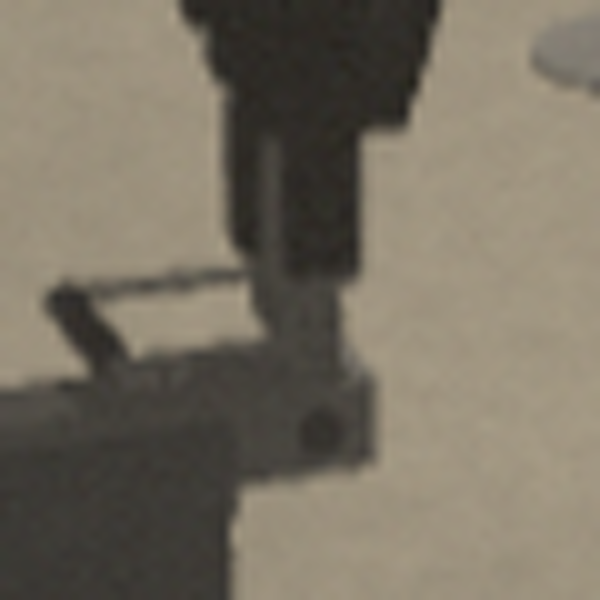

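```bash
python3 -m handwheel '[{"offset":[0,0,2],"angular":[0.15,0,0]},{"offset":[0,0,2],"angular":[0,0,0]},{"offset":[0,0,2],"angular":[0,0,0]},{"offset":[0,0,2],"angular":[0,0,0]},{"offset":[0,0,0],"angular":[0,0,0]},{"offset":[0,0,0],"angular":[0,0,0]},{"offset":[0,0,0],"angular":[0,0,0]},{"offset":[0,0,0],"angular":[0,0,0]},{"offset":[0,0,0],"angular":[0,0,0]},{"offset":[0,0,0],"angular":[0,0,0]}]'
```

```text
clock: 19.9
eef_pos: [0.5648, 0.049, 0.101]
orientation: [[-0.029, 1.0, 0.002], [1.0, 0.029, -0.0], [-0.001, 0.002, -1.0]]
ft_force: [-0.7, -0.7, 1.8]
width: 0.0143
```

```bash
python3 -m handwheel '[{"offset":[0,0,1],"angular":[0,0,0]},{"offset":[0,0,1.5],"angular":[0,0,0]},{"offset":[0,0,1.5],"angular":[0,0,0]},{"offset":[0,0,1.5],"angular":[0,0,0]},{"offset":[0,0,1.5],"angular":[0,0,0]},{"offset":[0,0,1.5],"angular":[0,0,0]},{"offset":[0,0,1.5],"angular":[0,0,0]},{"offset":[0,0,1.5],"angular":[0,0,0]},{"offset":[0,0,1.5],"angular":[0,0,0]},{"offset":[0,0,1.5],"angular":[0,0,0]}]'
python3 - <<'E'
from h import *
p,d=env.grab_frame("wrist"); im=p[:,:,::-1]
cv2.imwrite("pics/w11c.png",cv2.resize(im[180:340,250:390],None,fx=3.7,fy=3.7,interpolation=cv2.INTER_CUBIC))
p,d=env.grab_frame("side"); im=p[:,:,::-1]
cv2.imwrite("pics/s11z.png",cv2.resize(im[140:200,270:330],None,fx=10,fy=10,interpolation=cv2.INTER_CUBIC))
print(env.get_obs()["ft_force"])
E
```

```text
clock: 20.9
eef_pos: [0.5654, 0.049, 0.1006]
orientation: [[-0.029, 1.0, 0.012], [1.0, 0.029, 0.001], [0.0, 0.012, -1.0]]
ft_force: [-11.7, -0.4, 28.0]
width: 0.0147
[-11.79559578  -1.41647235  27.73742251]
```

View pics/w11c.png

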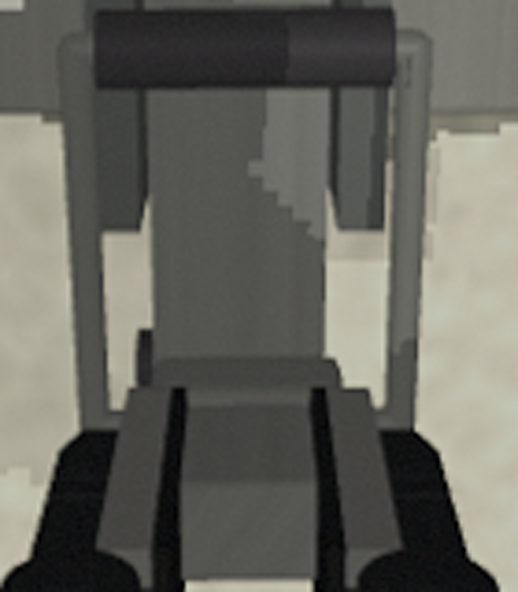

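View pics/s11z.png

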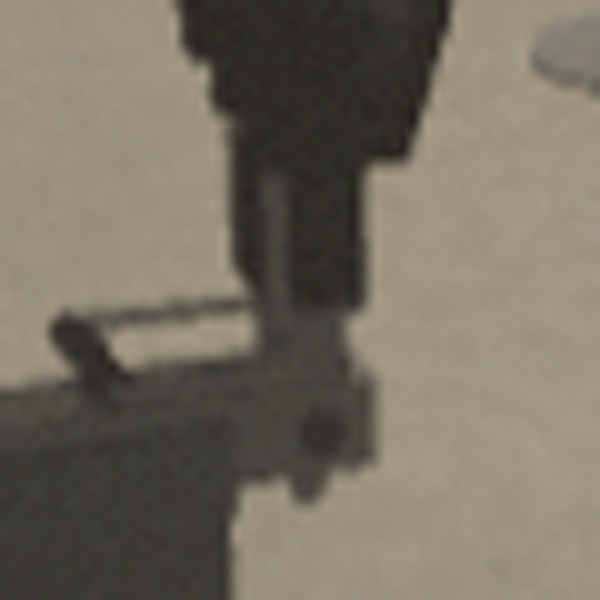

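```bash
python3 -m handwheel '[{"offset":[0,0,-0.3],"angular":[0.3,0,0]},{"offset":[0,0,0],"angular":[0.3,0,0]},{"offset":[0,0,0],"angular":[0,0,0]},{"offset":[0,0,0],"angular":[0,0,0]},{"offset":[0,0,0],"angular":[0,0,0]},{"offset":[0,0,0],"angular":[0,0,0]},{"offset":[0,0,0],"angular":[0,0,0]},{"offset":[0,0,0],"angular":[0,0,0]},{"offset":[0,0,0],"angular":[0,0,0]},{"offset":[0,0,0],"angular":[0,0,0]}]'
python3 -m handwheel '[{"offset":[0,0,0],"angular":[0,0,0]},{"offset":[0,0,0],"angular":[0,0,0]},{"offset":[0,0,0],"angular":[0,0,0]},{"offset":[0,0,0],"angular":[0,0,0]},{"offset":[0,0,-5],"angular":[0,0,0]},{"offset":[0,0,-15],"angular":[0,0,0]},{"offset":[0,0,-25],"angular":[0,0,0]},{"offset":[0,0,-25],"angular":[0,0,0]},{"offset":[0,0,-10],"angular":[0,0,0]},{"offset":[0,0,0],"angular":[0,0,0]}]' 0.5
python3 - <<'E'
from h import *
p,d=env.grab_frame("wrist"); im=p[:,:,::-1]
cv2.imwrite("pics/w12.png",im)
p,d=env.grab_frame("side"); im=p[:,:,::-1]
cv2.imwrite("pics/s12z.png",cv2.resize(im[140:200,270:330],None,fx=10,fy=10,interpolation=cv2.INTER_CUBIC))
print(env.get_obs()["ft_force"])
E
```

```text
clock: 22.0
eef_pos: [0.5649, 0.0489, 0.101]
orientation: [[-0.029, 1.0, 0.001], [1.0, 0.029, 0.0], [0.0, 0.001, -1.0]]
ft_force: [-1.8, 0.8, 3.7]
width: 0.014
clock: 23.0
eef_pos: [0.5647, 0.0489, 0.184]
orientation: [[-0.029, 1.0, 0.001], [1.0, 0.029, 0.0], [0.0, 0.001, -1.0]]
ft_force: [1.0, 0.5, -0.2]
width: 0.0424
[-0.17325458 -0.43578115 -0.59638879]
```

View pics/w12.png

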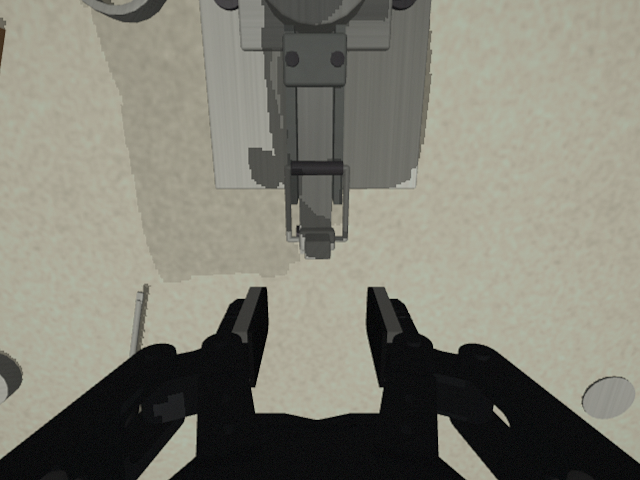

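View pics/s12z.png

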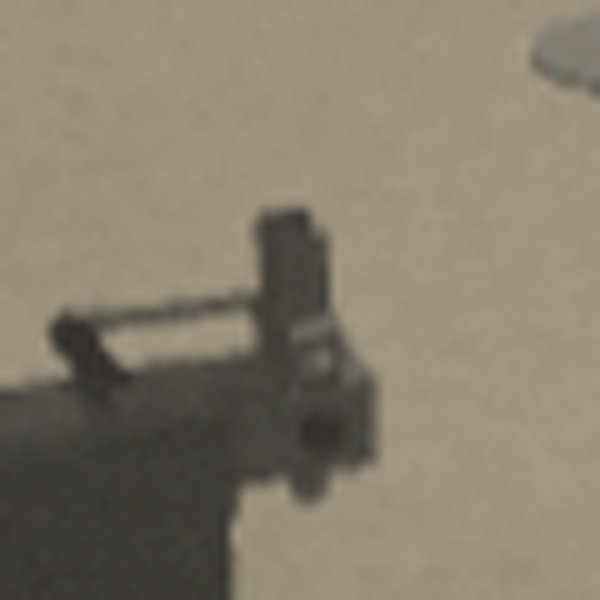

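```bash
python3 - <<'E'
from h import *
s=env.calibration("side"); w=env.calibration("wrist")
def aty(u,v,y):
    o,d=ray(s,u,v); return o+d*(y-o[1])/d[1]
print("bar side",aty(279,175.7,.047),"tab top side", aty(270+28.5,140+21.5,.0485),"hub",aty(270+32,140+34,.0365))
for a in (.05,.1,.15,.2,.3):
    b=np.array([.5675-.048*np.cos(a),.047,.092+.048*np.sin(a)]); print(a,b.round(4),"side",proj(s,b).round(1),"wrist",proj(w,b).round(1),"len", (proj(w,b+[0,.0165,0])-proj(w,b-[0,.0165,0])).round(1))
print("tabtop wrist",proj(w,(.5675,.0485,.119)),"side",proj(s,(.5675,.0485,.119)),"hinge",proj(w,(.5675,.0485,.092)))
E
python3 - <<'E'
import cv2
im=cv2.imread("pics/w12.png")
cv2.imwrite("pics/w12c.png",cv2.resize(im[150:270,260:380],None,fx=5,fy=5,interpolation=cv2.INTER_CUBIC))
E
```

```text
bar side [0.51948677 0.047      0.09249844] tab top side [0.56473681 0.0485     0.11889933] hub [0.56856265 0.0365     0.09380257]
0.05 [0.5196 0.047  0.0944] side [279.  174.9] wrist [316.4 173.3] len [52.2  1.5]
0.1 [0.5197 0.047  0.0968] side [279.1 173.9] wrist [316.4 174.1] len [52.7  1.5]
0.15 [0.52   0.047  0.0992] side [279.2 172.9] wrist [316.4 175.2] len [53.2  1.5]
0.2 [0.5205 0.047  0.1015] side [279.3 171.9] wrist [316.3 176.4] len [53.8  1.5]
0.3 [0.5216 0.047  0.1062] side [279.8 169.8] wrist [316.3 179.5] len [54.8  1.6]
tabtop wrist [316.61036662 258.39069156] side [299.70934596 161.28836289] hinge [316.59434704 243.91630366]
```

View pics/w12c.png

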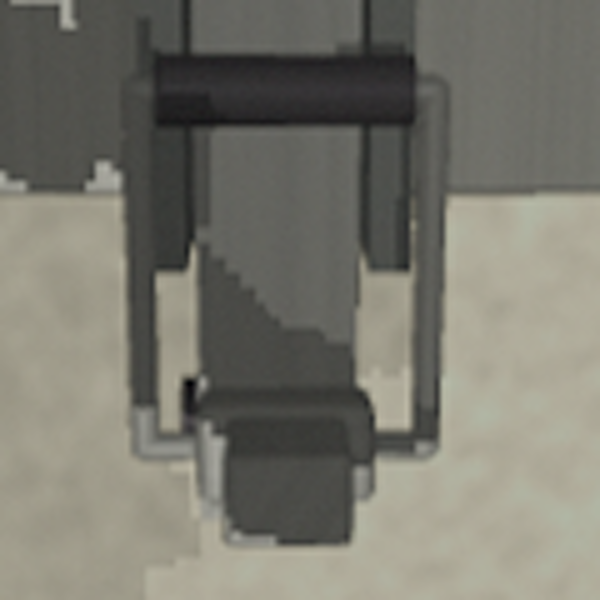

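```bash
python3 -m handwheel '[{"offset":[0,0,0],"angular":[0,0,-8.5]},{"offset":[0,0,0],"angular":[0,0,-8.5]},{"offset":[0,0,0],"angular":[0,0,-8.5]},{"offset":[0,0,0],"angular":[0,0,-8.5]},{"offset":[0,0,0],"angular":[0,0,-8.5]},{"offset":[0,0,0],"angular":[0,0,-8.5]},{"offset":[0,0,0],"angular":[0,0,-8.5]},{"offset":[0,0,0],"angular":[0,0,-8.5]},{"offset":[0,0,0],"angular":[0,0,-8.5]},{"offset":[0,0,0],"angular":[0,0,-8.5]}]' 0.3
```

```text
clock: 24.1
eef_pos: [0.5578, 0.0483, 0.1677]
orientation: [[-0.999, 0.039, -0.02], [0.039, 0.999, -0.002], [0.02, -0.002, -1.0]]
ft_force: [0.3, -0.1, -0.5]
width: 0.0253
```

```bash
python3 -m handwheel '[{"offset":[0,0,0],"angular":[-0.1,-1.1,-4.1]},{"offset":[12,0,0],"angular":[0,0,0]},{"offset":[14,0,10],"angular":[0,0,0]},{"offset":[11,-0.8,12],"angular":[0,0,0]},{"offset":[0,0,0],"angular":[0,0,0]},{"offset":[0,0,0],"angular":[0,0,0]},{"offset":[0,0,0],"angular":[0,0,0]},{"offset":[0,0,0],"angular":[0,0,0]},{"offset":[0,0,0],"angular":[0,0,0]},{"offset":[0,0,0],"angular":[0,0,0]}]'
python3 - <<'E'
from h import *
p,d=env.grab_frame("wrist"); im=p[:,:,::-1]
cv2.imwrite("pics/w13.png",im)
o=env.get_obs();print(o["eef_pos"],o["orientation"].round(4),o["qpos"].round(2))
w=env.calibration("wrist");R=o["orientation"]
for a in (.05,.1):
    b=np.array([.5195,.0475,.092+.048*np.sin(a)]);print(proj(w,b),proj(w,b+[-.0005,-.0165,0]),proj(w,b+[.0005,.0165,0]))
E
```

```text
clock: 25.1
eef_pos: [0.5178, 0.0458, 0.1378]
orientation: [[-0.999, -0.042, -0.01], [-0.042, 0.999, -0.001], [0.01, -0.0, -1.0]]
ft_force: [-0.3, 0.1, 0.1]
width: 0.0254
[0.51781358 0.04579673 0.13787077] [[-9.991e-01 -4.180e-02 -1.010e-02]
 [-4.180e-02  9.991e-01 -8.000e-04]
 [ 1.010e-02 -4.000e-04 -9.999e-01]] [ 5.050e+00  1.708e+01 -9.250e+00  6.425e+01  1.000e-02 -8.735e+01]
[313.22617027 269.36661232] [315.34414327 241.16381377] [311.21024304 296.21057577]
[313.23201201 271.09188805] [315.37513259 242.60039988] [311.19330818 298.19521901]
```

View pics/w13.png

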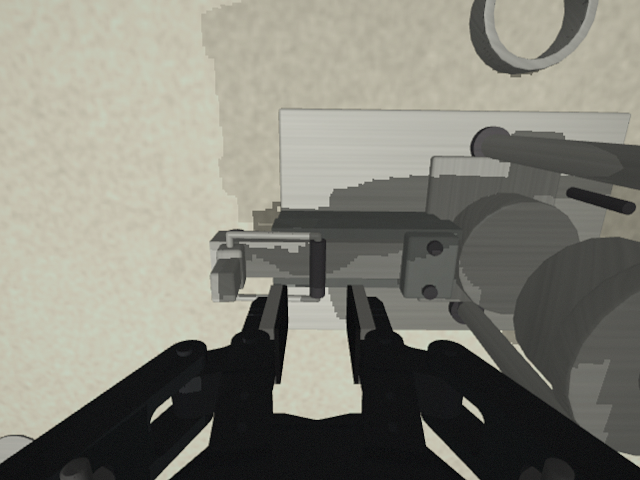

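```bash
python3 -m handwheel '[{"offset":[0.7,0.8,0],"angular":[0,-0.6,0]},{"offset":[0,0,12],"angular":[0,0,0]},{"offset":[0,0,13],"angular":[0,0,0]},{"offset":[0,0,10],"angular":[0,0,0]},{"offset":[0,0,6],"angular":[0,0,0]},{"offset":[0,0,3],"angular":[0,0,0]},{"offset":[0,0,0],"angular":[0,0,0]},{"offset":[0,0,0],"angular":[0,0,0]},{"offset":[0,0,0],"angular":[0,0,0]},{"offset":[0,0,0],"angular":[0,0,0]}]'
python3 - <<'E'
from h import *
p,d=env.grab_frame("wrist"); im=p[:,:,::-1]
cv2.imwrite("pics/w14.png",im)
p,d=env.grab_frame("side"); im=p[:,:,::-1]
cv2.imwrite("pics/s14z.png",cv2.resize(im[130:200,255:325],None,fx=8.5,fy=8.5,interpolation=cv2.INTER_CUBIC))
E
```

```text
clock: 26.15
eef_pos: [0.5173, 0.0467, 0.0907]
orientation: [[-0.999, -0.042, 0.002], [-0.042, 0.999, -0.0], [-0.002, -0.0, -1.0]]
ft_force: [0.2, 0.4, -0.9]
width: 0.0257
```

View pics/w14.png

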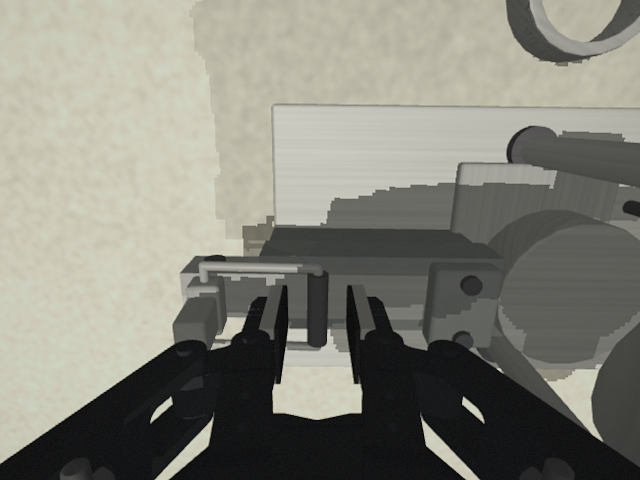

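View pics/s14z.png

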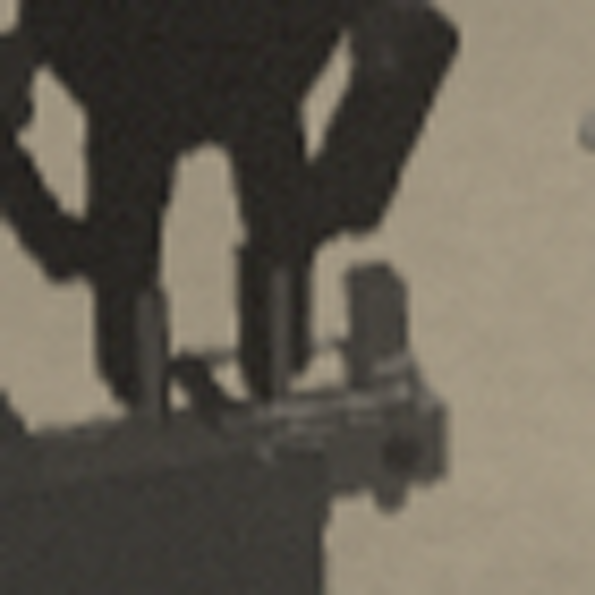

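```bash
python3 -m handwheel '[{"offset":[0,0,1],"angular":[0,0.1,0]},{"offset":[0,0,1],"angular":[0,0,0]},{"offset":[0,0,0],"angular":[0,0,0]},{"offset":[0,0,0],"angular":[0,0,0]},{"offset":[0,0,0],"angular":[0,0,0]},{"offset":[0,0,0],"angular":[0,0,0]},{"offset":[0,0,0],"angular":[0,0,0]},{"offset":[0,0,0],"angular":[0,0,0]},{"offset":[0,0,0],"angular":[0,0,0]},{"offset":[0,0,0],"angular":[0,0,0]}]' 0
python3 - <<'E'
from h import *
p,d=env.grab_frame("wrist"); im=p[:,:,::-1]
cv2.imwrite("pics/w15.png",im)
p,d=env.grab_frame("side"); im=p[:,:,::-1]
cv2.imwrite("pics/s15z.png",cv2.resize(im[130:200,255:325],None,fx=8.5,fy=8.5,interpolation=cv2.INTER_CUBIC))
print(env.get_obs()["torque"])
E
```

```text
clock: 27.25
eef_pos: [0.5174, 0.0466, 0.0888]
orientation: [[-0.999, -0.042, 0.001], [-0.042, 0.999, -0.001], [-0.001, -0.001, -1.0]]
ft_force: [-0.1, -1.1, 0.6]
width: 0.006
[-0.07937155  0.09932364 -0.00063569]
```

View pics/w15.png

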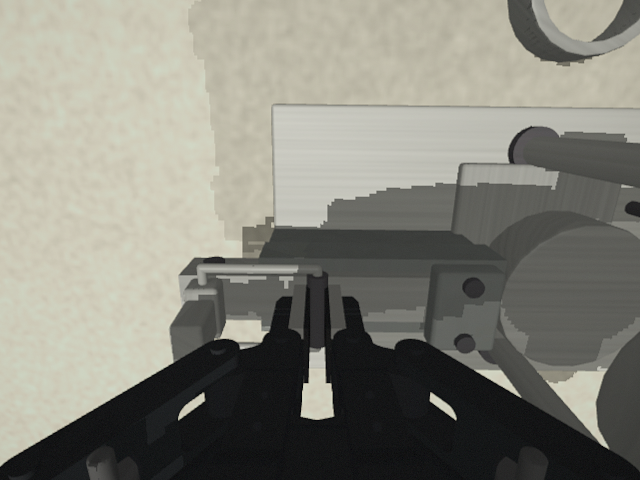

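View pics/s15z.png

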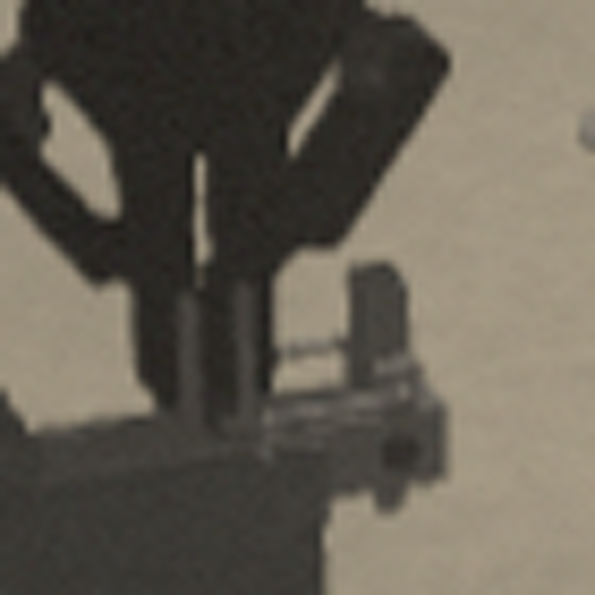

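```bash
python3 -m handwheel '[{"offset":[-0.5,0,-5],"angular":[0,0,0]},{"offset":[-1,0,-5],"angular":[0,0,0]},{"offset":[-1.5,0,-4.8],"angular":[0,0,0]},{"offset":[-2,0,-4.6],"angular":[0,0,0]},{"offset":[-2.5,0,-4.4],"angular":[0,0,0]},{"offset":[0,0,0],"angular":[0,0,0]},{"offset":[0,0,0],"angular":[0,0,0]},{"offset":[0,0,0],"angular":[0,0,0]},{"offset":[0,0,0],"angular":[0,0,0]},{"offset":[0,0,0],"angular":[0,0,0]}]'
python3 - <<'E'
from h import *
p,d=env.grab_frame("side"); im=p[:,:,::-1]
cv2.imwrite("pics/s16z.png",cv2.resize(im[130:200,255:325],None,fx=8.5,fy=8.5,interpolation=cv2.INTER_CUBIC))
E
```

```text
clock: 28.35
eef_pos: [0.5255, 0.047, 0.1149]
orientation: [[-0.999, -0.042, 0.001], [-0.042, 0.999, -0.0], [-0.001, -0.0, -1.0]]
ft_force: [0.1, 0.5, -0.2]
width: 0.006
```

View pics/s16z.png

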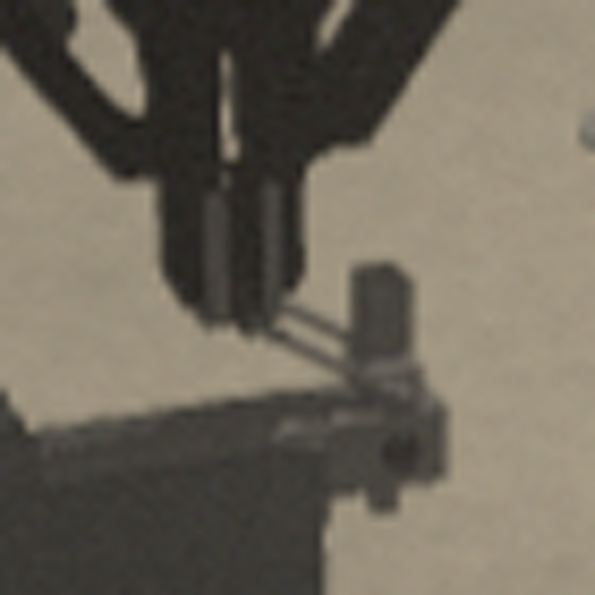

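```bash
python3 -m handwheel '[{"offset":[-3.2,0,-3.9],"angular":[0,0,0]},{"offset":[-3.6,0,-3.6],"angular":[0,0,0]},{"offset":[-3.9,0,-3.2],"angular":[0,0,0]},{"offset":[-4.2,0,-2.7],"angular":[0,0,0]},{"offset":[-4.5,0,-2.3],"angular":[0,0,0]},{"offset":[0,0,0],"angular":[0,0,0]},{"offset":[0,0,0],"angular":[0,0,0]},{"offset":[0,0,0],"angular":[0,0,0]},{"offset":[0,0,0],"angular":[0,0,0]},{"offset":[0,0,0],"angular":[0,0,0]}]'
python3 - <<'E'
from h import *
p,d=env.grab_frame("side"); im=p[:,:,::-1]
cv2.imwrite("pics/s17z.png",cv2.resize(im[130:200,255:325],None,fx=8.5,fy=8.5,interpolation=cv2.INTER_CUBIC))
E
```

```text
clock: 29.4
eef_pos: [0.5467, 0.0479, 0.1322]
orientation: [[-0.999, -0.042, 0.001], [-0.042, 0.999, -0.0], [-0.001, -0.0, -1.0]]
ft_force: [-1.1, 0.2, 1.9]
width: 0.0064
```

View pics/s17z.png

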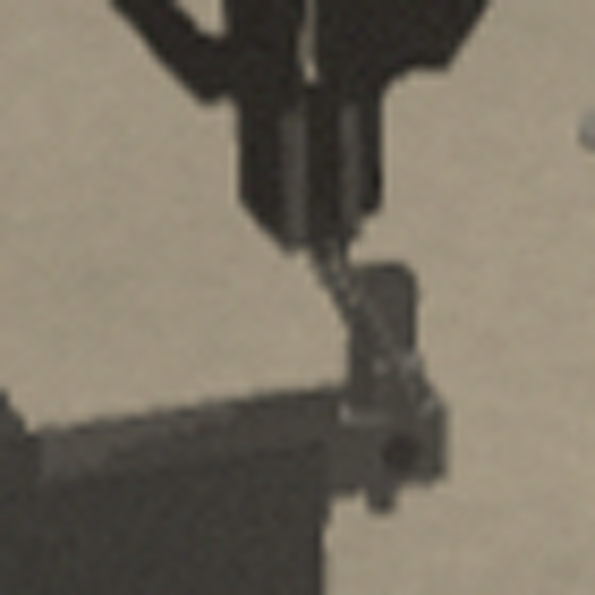

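```bash
python3 -m handwheel '[{"offset":[-5,0,-0.8],"angular":[0,0,0]},{"offset":[-5,0,-0.4],"angular":[0,0,0]},{"offset":[-5,0,0],"angular":[0,0,0]},{"offset":[-5,0,0],"angular":[0,0,0]},{"offset":[-5,0,0.3],"angular":[0,0,0]},{"offset":[-5,0,0.8],"angular":[0,0,0]},{"offset":[-5,0,1.3],"angular":[0,0,0]},{"offset":[0,0,0],"angular":[0,0,0]},{"offset":[0,0,0],"angular":[0,0,0]},{"offset":[0,0,0],"angular":[0,0,0]}]'
python3 - <<'E'
from h import *
p,d=env.grab_frame("side"); im=p[:,:,::-1]
cv2.imwrite("pics/s18z.png",cv2.resize(im[130:200,255:325],None,fx=8.5,fy=8.5,interpolation=cv2.INTER_CUBIC))
E
```

```text
clock: 30.45
eef_pos: [0.5849, 0.0493, 0.1331]
orientation: [[-0.999, -0.042, 0.004], [-0.042, 0.999, -0.001], [-0.004, -0.001, -1.0]]
ft_force: [1.0, -0.2, 1.6]
width: 0.0061
```

View pics/s18z.png

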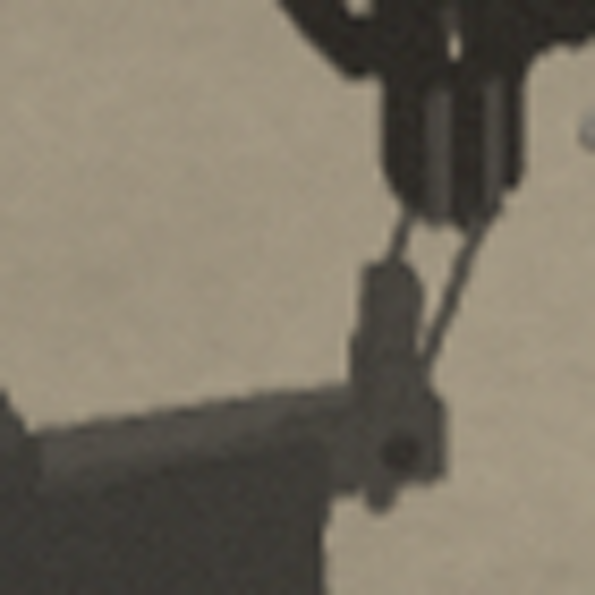

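```bash
python3 -m handwheel '[{"offset":[-4.5,0,2.2],"angular":[0,0.2,0]},{"offset":[-4.3,0,2.7],"angular":[0,0,0]},{"offset":[-4,0,3.1],"angular":[0,0,0]},{"offset":[-3.6,0,3.5],"angular":[0,0,0]},{"offset":[-3.2,0,3.9],"angular":[0,0,0]},{"offset":[-2.8,0,4.2],"angular":[0,0,0]},{"offset":[-2.3,0,4.4],"angular":[0,0,0]},{"offset":[0,0,0],"angular":[0,0,0]},{"offset":[0,0,0],"angular":[0,0,0]},{"offset":[0,0,0],"angular":[0,0,0]}]'
python3 - <<'E'
from h import *
p,d=env.grab_frame("side"); im=p[:,:,::-1]
cv2.imwrite("pics/s19z.png",cv2.resize(im[130:200,265:335],None,fx=8.5,fy=8.5,interpolation=cv2.INTER_CUBIC))
E
```

```text
clock: 31.5
eef_pos: [0.6112, 0.0501, 0.1061]
orientation: [[-0.999, -0.042, -0.001], [-0.042, 0.999, -0.001], [0.001, -0.001, -1.0]]
ft_force: [-0.5, -0.5, 0.0]
width: 0.006
```

View pics/s19z.png

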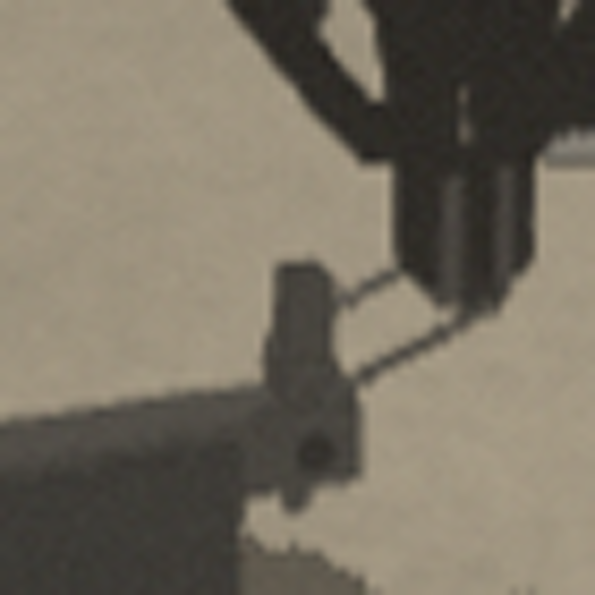

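```bash
python3 -m handwheel '[{"offset":[-2.2,0,6.3],"angular":[0,0,0]},{"offset":[-1.4,0,6.5],"angular":[0,0,0]},{"offset":[-0.5,0,6.7],"angular":[0,0,0]},{"offset":[0.5,0,6.7],"angular":[0,0,0]},{"offset":[1.4,0,6.5],"angular":[0,0,0]},{"offset":[0,0,0],"angular":[0,0,0]},{"offset":[0,0,0],"angular":[0,0,0]},{"offset":[0,0,0],"angular":[0,0,0]},{"offset":[0,0,0],"angular":[0,0,0]},{"offset":[0,0,0],"angular":[0,0,0]}]'
python3 - <<'E'
from h import *
p,d=env.grab_frame("side"); im=p[:,:,::-1]
cv2.imwrite("pics/s20z.png",cv2.resize(im[130:200,265:335],None,fx=8.5,fy=8.5,interpolation=cv2.INTER_CUBIC))
E
```

```text
clock: 32.55
eef_pos: [0.6112, 0.0498, 0.0694]
orientation: [[-0.999, -0.042, -0.005], [-0.042, 0.999, -0.002], [0.005, -0.002, -1.0]]
ft_force: [-3.1, -2.3, 1.5]
width: 0.0058
```

View pics/s20z.png

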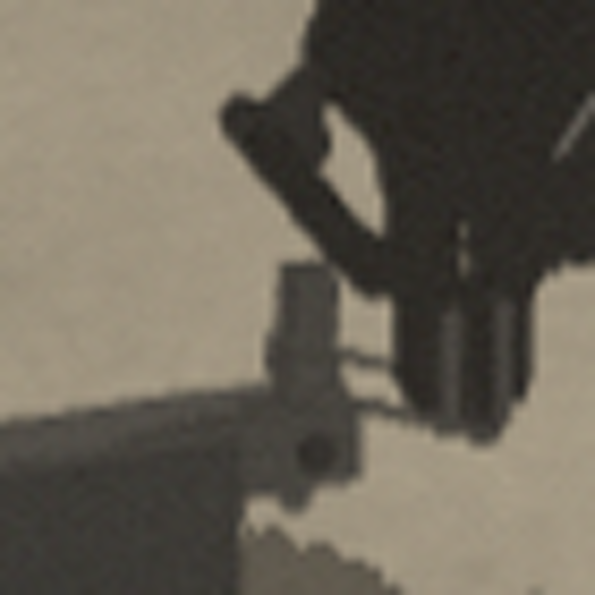

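```bash
python3 -m handwheel '[{"offset":[-0.4,0,0],"angular":[0,0.3,0]},{"offset":[0,0,0],"angular":[0,0,0]},{"offset":[0,0,0],"angular":[0,0,0]},{"offset":[-0.5,0,-5],"angular":[0,0,0]},{"offset":[-0.5,0,-10],"angular":[0,0,0]},{"offset":[0,0,-20],"angular":[0,0,0]},{"offset":[0,0,-20],"angular":[0,0,0]},{"offset":[0,0,0],"angular":[0,0,0]},{"offset":[0,0,0],"angular":[0,0,0]},{"offset":[0,0,0],"angular":[0,0,0]}]' 0.17
python3 - <<'E'
from h import *
p,d=env.grab_frame("side"); im=p[:,:,::-1]
cv2.imwrite("pics/s21z.png",cv2.resize(im[130:200,265:335],None,fx=8.5,fy=8.5,interpolation=cv2.INTER_CUBIC))
E
```

```text
clock: 33.6
eef_pos: [0.6153, 0.0506, 0.1301]
orientation: [[-0.999, -0.042, -0.006], [-0.042, 0.999, -0.001], [0.006, -0.001, -1.0]]
ft_force: [0.6, -0.5, -0.2]
width: 0.0145
```

View pics/s21z.png

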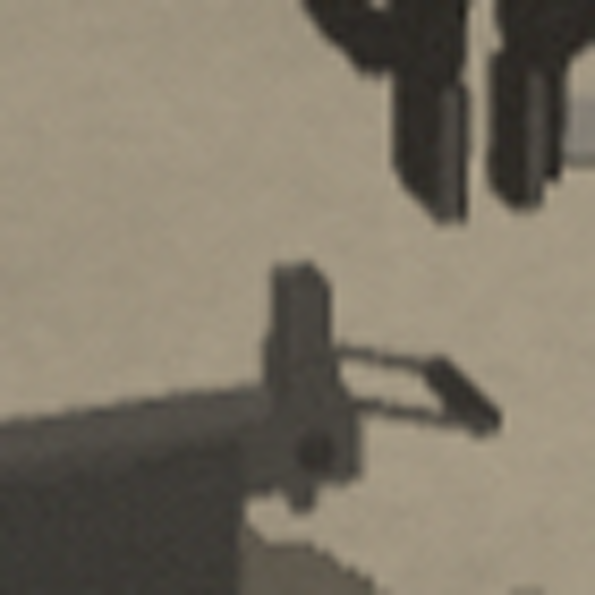

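```bash
python3 -m handwheel '[{"offset":[-10,0,-15],"angular":[0,0,8.5]},{"offset":[0,0,-8],"angular":[0,0,8.5]},{"offset":[0,0,-3],"angular":[0,0,8.5]},{"offset":[0,0,-2],"angular":[0,0,8.5]},{"offset":[0,0,-2],"angular":[0,0,8.5]},{"offset":[0,0,-2],"angular":[0,0,8.5]},{"offset":[0,0,-2],"angular":[0,0,8.5]},{"offset":[0,0,-2],"angular":[0,0,8.5]},{"offset":[0,0,-2],"angular":[0,0,8.5]},{"offset":[0,0,-2],"angular":[0,0,8.5]}]' 0
```

```text
clock: 34.65
eef_pos: [0.622, 0.0508, 0.1635]
orientation: [[-0.109, 0.994, -0.018], [0.994, 0.109, -0.002], [0.0, -0.019, -1.0]]
ft_force: [1.0, 0.3, -0.3]
width: -0.0
```

```bash
python3 -m handwheel '[{"offset":[0,0,0],"angular":[0,0,4.4]},{"offset":[0,0,0],"angular":[8,0,0]},{"offset":[0,0,0],"angular":[8,0,0]},{"offset":[0,0,0],"angular":[8,0,0]},{"offset":[0,0,0],"angular":[0,0,0]},{"offset":[0,0,0],"angular":[0,0,0]},{"offset":[0,0,0],"angular":[0,0,0]},{"offset":[0,0,0],"angular":[0,0,0]},{"offset":[0,0,0],"angular":[0,0,0]},{"offset":[0,0,0],"angular":[0,0,0]}]'
python3 - <<'E'
from h import *
p,d=env.grab_frame("side"); im=p[:,:,::-1]
cv2.imwrite("pics/s22.png",im)
p,d=env.grab_frame("wrist"); im=p[:,:,::-1]
cv2.imwrite("pics/w22.png",im)
o=env.get_obs();print(o["qpos"].round(1))
R=o["orientation"]
for n,t in [("pre",(.623,.0500,.0925)),("contact",(.617,.0500,.079))]: print(n,(R.T@(np.array(t)-o["eef_pos"])*1000).round(1))
s=env.calibration("side"); w=env.calibration("wrist")
for th in (195,200,205):
    b=np.array([.566-.048*np.cos(np.radians(th)),.0503,.092+.048*np.sin(np.radians(th))]); print(th,b,proj(s,b).round(1),proj(w,b).round(1))
E
```

```text
clock: 35.65
eef_pos: [0.6215, 0.0508, 0.1604]
orientation: [[-0.027, 0.957, -0.288], [1.0, 0.025, -0.01], [-0.002, -0.289, -0.957]]
ft_force: [-0.2, -0.2, -0.1]
width: -0.0004
[  4.3  47.3  41.  100.5   0.7   2.7]
pre [-0.7 20.9 64.5]
contact [-0.5 19.  79.1]
195 [0.61236444 0.0503     0.07957669] [318.7 174.4] [317.1 264.3]
200 [0.61110525 0.0503     0.07558303] [318.1 176.1] [317.2 261.9]
205 [0.60950277 0.0503     0.07171432] [317.4 177.8] [317.3 259. ]
```

View pics/s22.png

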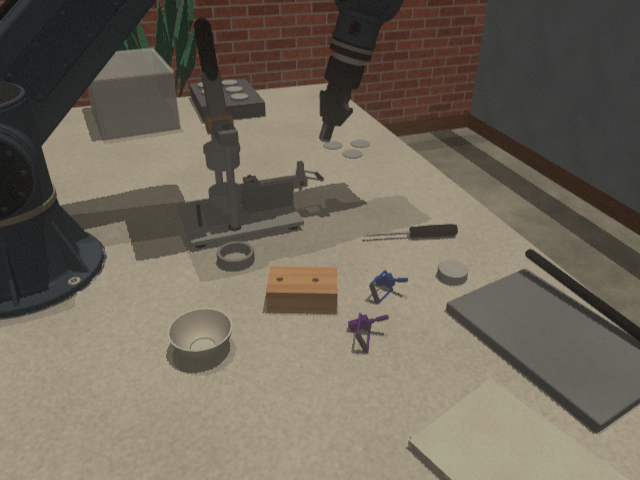

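View pics/w22.png

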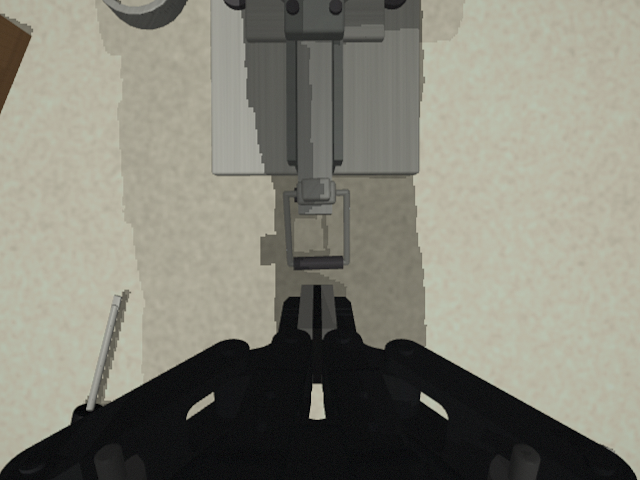

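```bash
python3 -m handwheel '[{"offset":[0,0,0],"angular":[7,0,0]},{"offset":[0,3,4],"angular":[0,0,0]},{"offset":[0,6,12],"angular":[0,0,0]},{"offset":[0,6,12],"angular":[0,0,0]},{"offset":[0,6,12],"angular":[0,0,0]},{"offset":[0,4,10],"angular":[0,0,0]},{"offset":[0,0,0],"angular":[0,0,0]},{"offset":[0,0,0],"angular":[0,0,0]},{"offset":[0,0,0],"angular":[0,0,0]},{"offset":[0,0,0],"angular":[0,0,0]}]'
python3 - <<'E'
from h import *
p,d=env.grab_frame("side"); im=p[:,:,::-1]
cv2.imwrite("pics/s23z.png",cv2.resize(im[130:200,275:345],None,fx=8.5,fy=8.5,interpolation=cv2.INTER_CUBIC))
p,d=env.grab_frame("wrist"); im=p[:,:,::-1]
cv2.imwrite("pics/w23c.png",cv2.resize(im[170:320,250:400],None,fx=4,fy=4,interpolation=cv2.INTER_CUBIC))
o=env.get_obs();print(o["qpos"].round(1))
R=o["orientation"]
for n,t in [("contact",(.617,.0500,.079))]: print(n,(R.T@(np.array(t)-o["eef_pos"])*1000).round(1))
E
```

```text
clock: 36.75
eef_pos: [0.6313, 0.0511, 0.1028]
orientation: [[-0.027, 0.943, -0.333], [1.0, 0.024, -0.011], [-0.002, -0.333, -0.943]]
ft_force: [-0.0, -0.2, 0.3]
width: 0.0
[ 4.2 52.7 42.2 99.   0.8  2.6]
contact [-0.7 -5.6 27.1]
```

View pics/s23z.png

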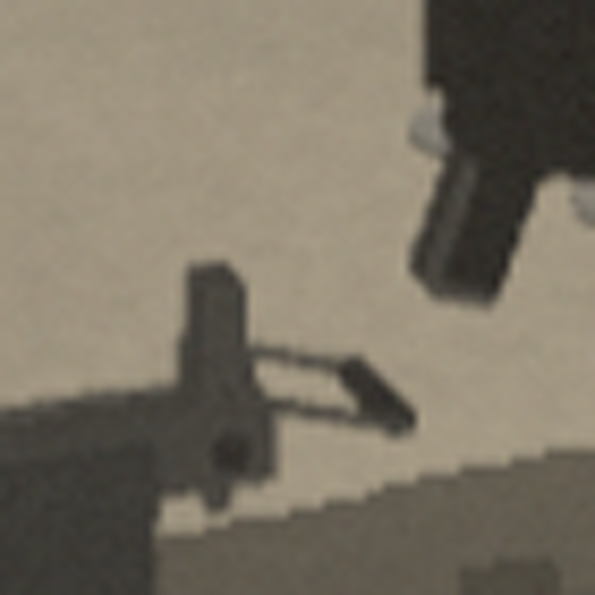

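View pics/w23c.png

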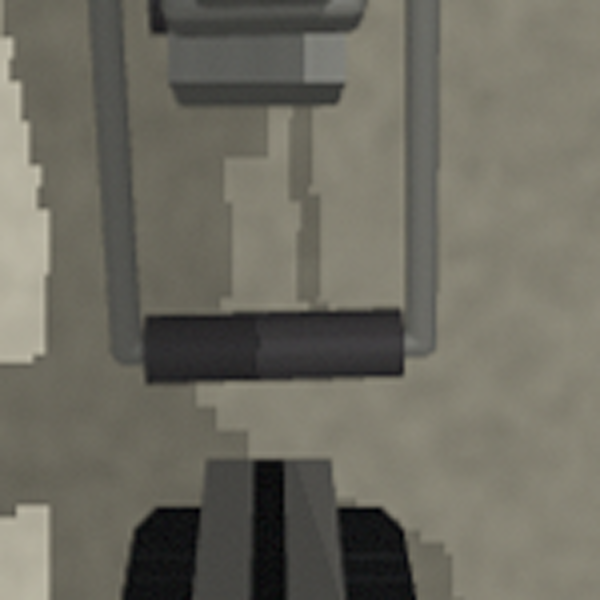

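```bash
python3 -m handwheel '[{"offset":[-0.7,-3,6],"angular":[0,0,0]},{"offset":[0,-2.6,8],"angular":[0,0,0]},{"offset":[0,0,8],"angular":[0,0,0]},{"offset":[0,0,5],"angular":[0,0,0]},{"offset":[0,-0.5,4],"angular":[0,0,0]},{"offset":[0,-0.6,3],"angular":[0,0,0]},{"offset":[0,-0.6,3],"angular":[0,0,0]},{"offset":[0,0,0],"angular":[0,0,0]},{"offset":[0,0,0],"angular":[0,0,0]},{"offset":[0,0,0],"angular":[0,0,0]}]'
python3 - <<'E'
from h import *
p,d=env.grab_frame("side"); im=p[:,:,::-1]
cv2.imwrite("pics/s24z.png",cv2.resize(im[130:200,275:345],None,fx=8.5,fy=8.5,interpolation=cv2.INTER_CUBIC))
p,d=env.grab_frame("wrist"); im=p[:,:,::-1]
cv2.imwrite("pics/w24c.png",cv2.resize(im[170:320,250:400],None,fx=4,fy=4,interpolation=cv2.INTER_CUBIC))
E
```

```text
clock: 37.85
eef_pos: [0.613, 0.0499, 0.0703]
orientation: [[-0.027, 0.944, -0.329], [1.0, 0.025, -0.011], [-0.002, -0.329, -0.944]]
ft_force: [0.0, -0.1, -0.1]
width: 0.0002
```

View pics/s24z.png

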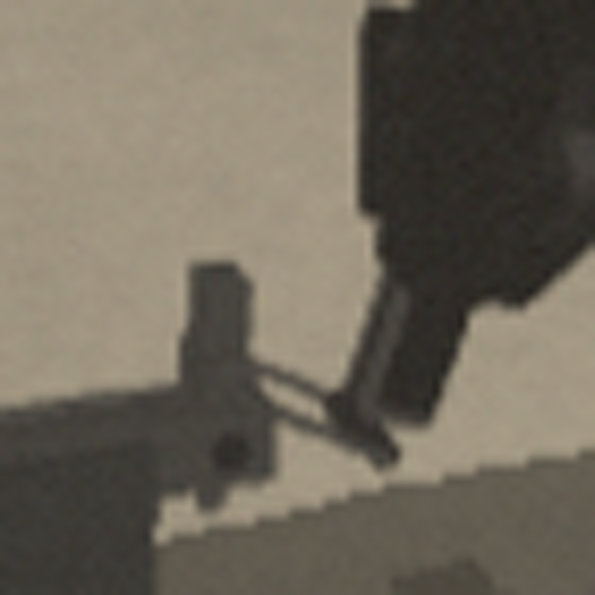

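View pics/w24c.png

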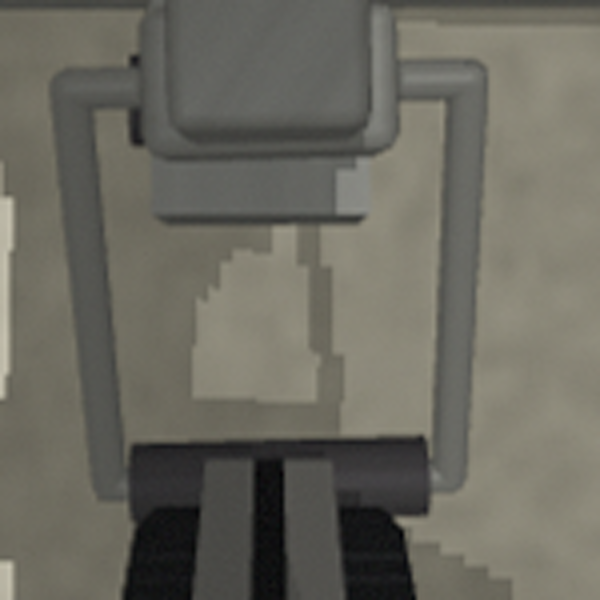

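```bash
python3 -m handwheel '[{"offset":[0,-1.8,3],"angular":[0,0,0]},{"offset":[0,-1.8,3],"angular":[0,0,0]},{"offset":[0,-1.8,3],"angular":[0,0,0]},{"offset":[0,-1.4,3],"angular":[0,0,0]},{"offset":[0,-1.4,3],"angular":[0,0,0]},{"offset":[0,0,0],"angular":[0,0,0]},{"offset":[0,0,0],"angular":[0,0,0]},{"offset":[0,0,0],"angular":[0,0,0]},{"offset":[0,0,0],"angular":[0,0,0]},{"offset":[0,0,0],"angular":[0,0,0]}]'
python3 - <<'E'
from h import *
p,d=env.grab_frame("side"); im=p[:,:,::-1]
cv2.imwrite("pics/s25z.png",cv2.resize(im[130:200,275:345],None,fx=8.5,fy=8.5,interpolation=cv2.INTER_CUBIC))
p,d=env.grab_frame("wrist"); im=p[:,:,::-1]
cv2.imwrite("pics/w25c.png",cv2.resize(im[170:320,250:400],None,fx=4,fy=4,interpolation=cv2.INTER_CUBIC))
E
```

```text
clock: 38.95
eef_pos: [0.5992, 0.0495, 0.0579]
orientation: [[-0.027, 0.944, -0.329], [1.0, 0.025, -0.011], [-0.002, -0.329, -0.944]]
ft_force: [-0.5, 0.1, -0.5]
width: -0.0001
```

View pics/s25z.png

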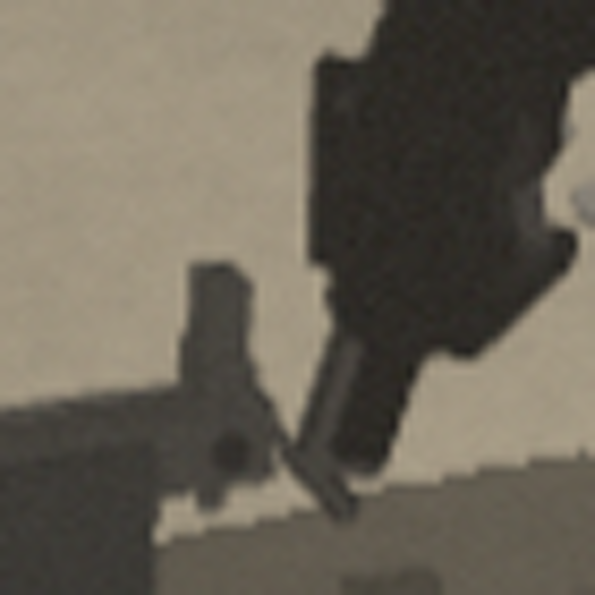

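View pics/w25c.png

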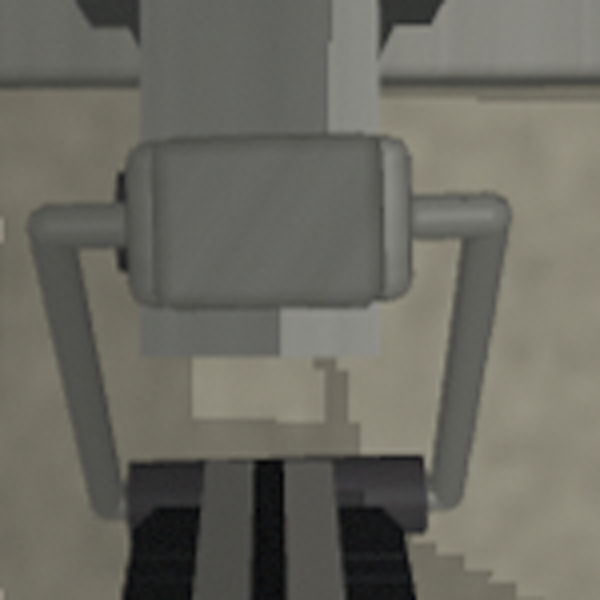

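```bash
python3 -m handwheel '[{"offset":[0,-1.5,2],"angular":[0,0,0]},{"offset":[0,-1.5,2],"angular":[0,0,0]},{"offset":[0,-1.2,1.5],"angular":[0,0,0]},{"offset":[0,-0.8,1],"angular":[0,0,0]},{"offset":[0,-0.8,1],"angular":[0,0,0]},{"offset":[0,-0.4,0.5],"angular":[0,0,0]},{"offset":[0,-0.4,0.5],"angular":[0,0,0]},{"offset":[0,-0.4,0.5],"angular":[0,0,0]},{"offset":[0,-0.4,0.5],"angular":[0,0,0]},{"offset":[0,-0.4,0.5],"angular":[0,0,0]}]'
python3 - <<'E'
from h import *
print(env.get_obs()["ft_force"])
p,d=env.grab_frame("side"); im=p[:,:,::-1]
cv2.imwrite("pics/s26z.png",cv2.resize(im[130:200,275:345],None,fx=8.5,fy=8.5,interpolation=cv2.INTER_CUBIC))
p,d=env.grab_frame("wrist"); im=p[:,:,::-1]
cv2.imwrite("pics/w26c.png",cv2.resize(im[170:320,250:400],None,fx=4,fy=4,interpolation=cv2.INTER_CUBIC))
E
```

```text
clock: 40.05
eef_pos: [0.5899, 0.0489, 0.0525]
orientation: [[-0.026, 0.946, -0.323], [1.0, 0.024, -0.011], [-0.002, -0.324, -0.946]]
ft_force: [2.1, -0.3, 5.5]
width: -0.0
[ 2.1325436  -0.34344182  5.525385  ]
```

View pics/s26z.png

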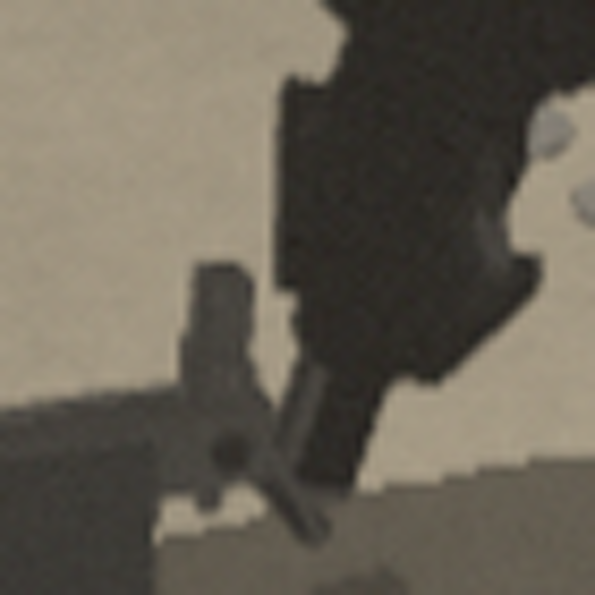

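View pics/w26c.png

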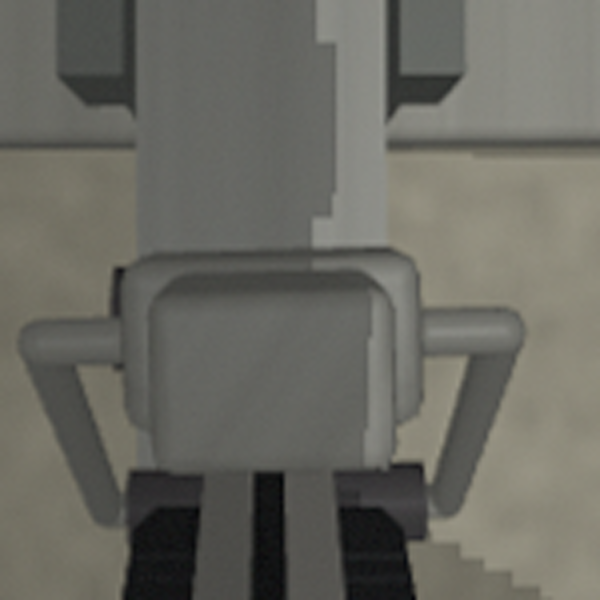

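```bash
python3 -m handwheel '[{"offset":[0,-0.3,0.7],"angular":[0,0,0]},{"offset":[0,-0.3,0.7],"angular":[0,0,0]},{"offset":[0,-0.3,0.7],"angular":[0,0,0]},{"offset":[0,-0.3,0.8],"angular":[0,0,0]},{"offset":[0,-0.3,0.8],"angular":[0,0,0]},{"offset":[0,-0.3,0.8],"angular":[0,0,0]},{"offset":[0,-0.3,0.8],"angular":[0,0,0]},{"offset":[0,-0.3,0.8],"angular":[0,0,0]},{"offset":[0,-0.3,0.8],"angular":[0,0,0]},{"offset":[0,-0.3,0.8],"angular":[0,0,0]}]'
```

```text
clock: 41.15
eef_pos: [0.5896, 0.0489, 0.0522]
orientation: [[-0.026, 0.95, -0.31], [1.0, 0.024, -0.01], [-0.002, -0.31, -0.951]]
ft_force: [3.2, -0.8, 7.9]
width: -0.0002
```

```bash
python3 -m handwheel '[{"offset":[0,0.5,-3],"angular":[0,0,0]},{"offset":[0,2,-8],"angular":[0,0,0]},{"offset":[0,5,-15],"angular":[0,0,0]},{"offset":[0,8,-20],"angular":[0,0,0]},{"offset":[0,8,-25],"angular":[0,0,0]},{"offset":[0,8,-25],"angular":[0,0,0]},{"offset":[0,0,0],"angular":[0,0,0]},{"offset":[0,0,0],"angular":[0,0,0]},{"offset":[0,0,0],"angular":[0,0,0]},{"offset":[0,0,0],"angular":[0,0,0]}]'
python3 - <<'E'
from h import *
o=env.get_obs();print(o["ft_force"])
p,d=env.grab_frame("side"); im=p[:,:,::-1]; cv2.imwrite("pics/s27.png",im)
cv2.imwrite("pics/s27z.png",cv2.resize(im[140:200,270:330],None,fx=10,fy=10,interpolation=cv2.INTER_CUBIC))
s=env.calibration("side")
p,d=env.grab_frame("wrist"); im=p[:,:,::-1]
cv2.imwrite("pics/w27.png",im); w=env.calibration("wrist")
for th in (225,230,235,240,245):
  for hx in (.566,.568):
    b=np.array([hx-.048*np.cos(np.radians(th)),.0493,.092+.048*np.sin(np.radians(th))]); e=np.array([0,.0165,0]);print(th,hx,b.round(4),"side",proj(s,b).round(1),proj(s,b-e).round(1),proj(s,b+e).round(1),"wrist",proj(w,b).round(1))
print("ref pin tip side",proj(s,(.567,.0485,.051)),"tabtop",proj(s,(.567,.0485,.119)),"wrist tab top",proj(w,(.567,.0485,.119)))
E
```

```text
clock: 42.15
eef_pos: [0.6484, 0.0509, 0.1341]
orientation: [[-0.026, 0.949, -0.314], [1.0, 0.025, -0.01], [-0.001, -0.314, -0.949]]
ft_force: [-0.9, 0.3, -0.7]
width: -0.0002
[-0.94251304  0.34880987 -0.70753108]
225 0.566 [0.5999 0.0493 0.0581] side [313.6 184. ] [316.  187.2] [311.1 180.9] wrist [316.9 207.3]
225 0.568 [0.6019 0.0493 0.0581] side [314.4 183.9] [316.9 187.1] [312.  180.8] wrist [316.8 210.4]
230 0.566 [0.5969 0.0493 0.0552] side [312.3 185.4] [314.7 188.6] [309.9 182.2] wrist [317. 203.]
230 0.568 [0.5989 0.0493 0.0552] side [313.1 185.2] [315.5 188.4] [310.7 182.1] wrist [316.9 206.1]
235 0.566 [0.5935 0.0493 0.0527] side [310.9 186.6] [313.3 189.8] [308.5 183.4] wrist [317.2 198.4]
235 0.568 [0.5955 0.0493 0.0527] side [311.7 186.5] [314.1 189.7] [309.3 183.3] wrist [317.1 201.4]
240 0.566 [0.59   0.0493 0.0504] side [309.4 187.7] [311.8 190.9] [307.  184.6] wrist [317.3 193.5]
240 0.568 [0.592  0.0493 0.0504] side [310.2 187.6] [312.6 190.8] [307.8 184.4] wrist [317.2 196.5]
245 0.566 [0.5863 0.0493 0.0485] side [307.8 188.7] [310.2 192. ] [305.5 185.5] wrist [317.4 188.4]
245 0.568 [0.5883 0.0493 0.0485] side [308.7 188.6] [311.1 191.8] [306.3 185.4] wrist [317.4 191.4]
ref pin tip side [299.78599817 189.15559452] tabtop [299.49055359 161.31895468] wrist tab top [317.04953733 128.05607863]
```

View pics/s27z.png

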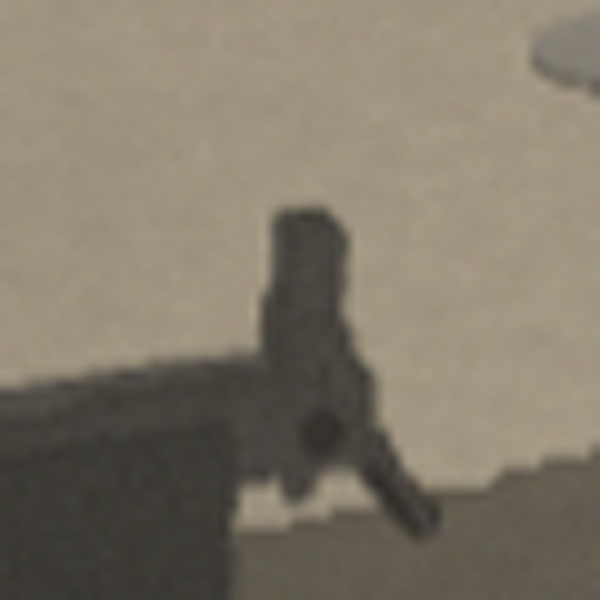

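View pics/w27.png

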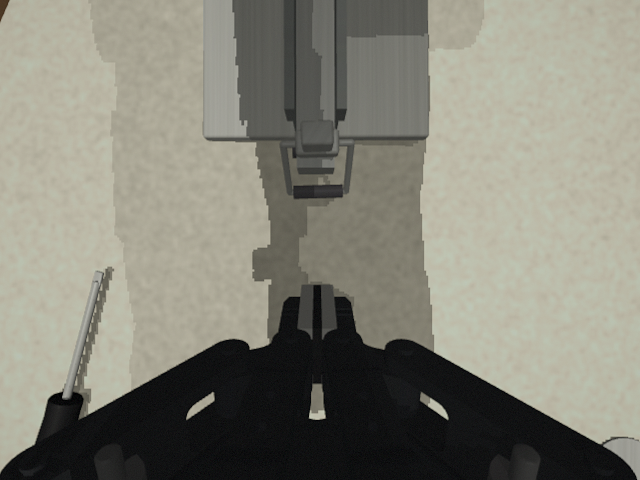

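```bash
python3 -m handwheel '[{"offset":[0,0,-5],"angular":[-8,0,0]},{"offset":[0,0,-5],"angular":[-8,0,0]},{"offset":[0,0,0],"angular":[-2.3,0,0]},{"offset":[0,-14,0],"angular":[0,0,0]},{"offset":[-0.5,-16,0],"angular":[0,0,0]},{"offset":[-0.5,-16,0],"angular":[0,0,0]},{"offset":[0,-14,0],"angular":[0,0,0]},{"offset":[0,0,0],"angular":[0,0,0]},{"offset":[0,0,0],"angular":[0,0,0]},{"offset":[0,0,0],"angular":[0,0,0]}]'
python3 - <<'E'
from h import *
p,d=env.grab_frame("wrist"); im=p[:,:,::-1]
cv2.imwrite("pics/w28c.png",cv2.resize(im[180:320,250:390],None,fx=4,fy=4,interpolation=cv2.INTER_CUBIC))
p,d=env.grab_frame("side"); im=p[:,:,::-1]
cv2.imwrite("pics/s28z.png",cv2.resize(im[140:200,270:330],None,fx=10,fy=10,interpolation=cv2.INTER_CUBIC))
E
```

```text
clock: 43.25
eef_pos: [0.5881, 0.0484, 0.1449]
orientation: [[-0.027, 0.992, -0.121], [1.0, 0.026, -0.005], [-0.002, -0.121, -0.993]]
ft_force: [-0.2, -0.2, 0.3]
width: 0.0
```

View pics/w28c.png

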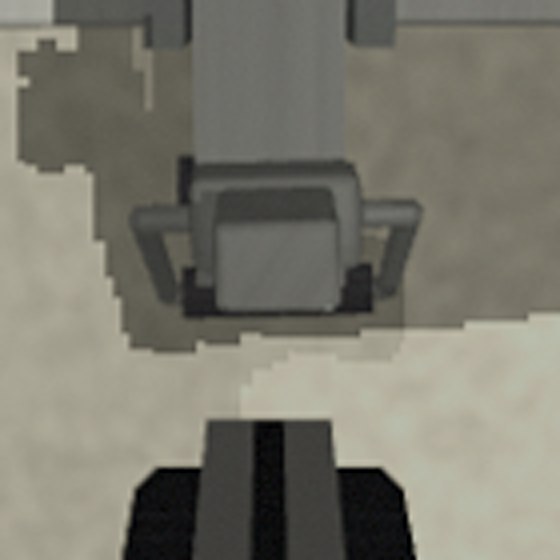

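View pics/s28z.png

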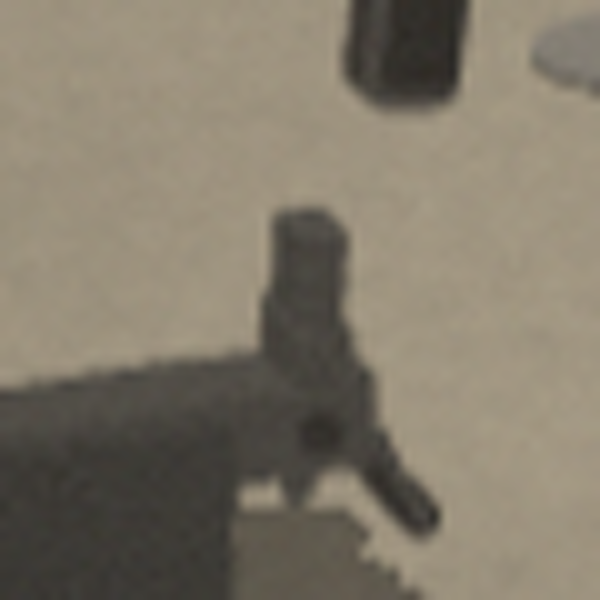

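```bash
python3 -m handwheel '[{"offset":[0,0,-3],"angular":[-7,0,0]},{"offset":[0,-10,0],"angular":[0,0,0]},{"offset":[0,-10,0],"angular":[0,0,0]},{"offset":[0,0,0],"angular":[0,0,0]},{"offset":[0,0,0],"angular":[0,0,0]},{"offset":[0,0,8],"angular":[0,0,0]},{"offset":[0,0,6],"angular":[0,0,0]},{"offset":[0,0,0],"angular":[0,0,0]},{"offset":[0,0,0],"angular":[0,0,0]},{"offset":[0,0,0],"angular":[0,0,0]}]'
```

```text
clock: 44.35
eef_pos: [0.5686, 0.0477, 0.1282]
orientation: [[-0.027, 1.0, -0.015], [1.0, 0.027, -0.003], [-0.002, -0.015, -1.0]]
ft_force: [-0.8, -0.9, 0.8]
width: -0.0004
```

```bash
python3 -m handwheel '[{"offset":[0.8,-2.5,0],"angular":[-0.9,0.1,0]},{"offset":[0,0,3],"angular":[0,0,0]},{"offset":[0,0,2],"angular":[0,0,0]},{"offset":[0,0,1],"angular":[0,0,0]},{"offset":[0,0,1],"angular":[0,0,0]},{"offset":[0,0,1],"angular":[0,0,0]},{"offset":[0,0,0.8],"angular":[0,0,0]},{"offset":[0,0,0.8],"angular":[0,0,0]},{"offset":[0,0,0.8],"angular":[0,0,0]},{"offset":[0,0,0.8],"angular":[0,0,0]}]'
python3 - <<'E'
from h import *
p,d=env.grab_frame("side"); im=p[:,:,::-1]
cv2.imwrite("pics/s29z.png",cv2.resize(im[140:200,270:330],None,fx=10,fy=10,interpolation=cv2.INTER_CUBIC))
E
```

```text
clock: 45.35
eef_pos: [0.5668, 0.0487, 0.1193]
orientation: [[-0.027, 1.0, 0.006], [1.0, 0.027, 0.0], [0.0, 0.006, -1.0]]
ft_force: [-6.5, 0.1, 13.2]
width: -0.0006
```

View pics/s29z.png

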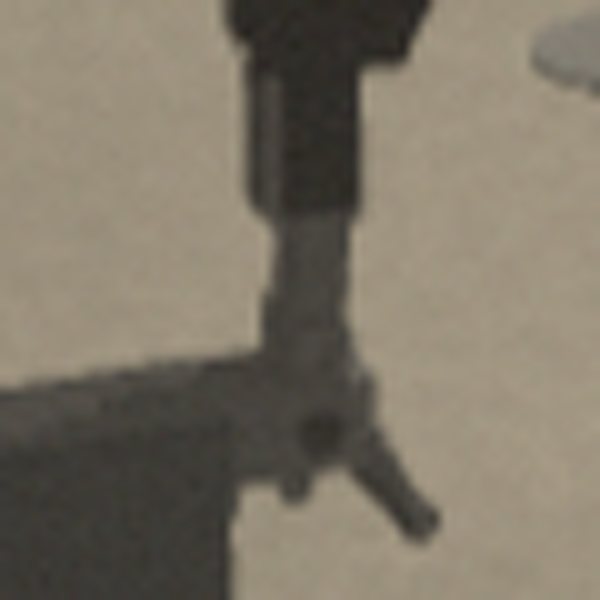

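```bash
python3 -m handwheel '[{"offset":[0,0,0.8],"angular":[0.3,0,0]},{"offset":[0,0,0.8],"angular":[0,0,0]},{"offset":[0,0,0.8],"angular":[0,0,0]},{"offset":[0,0,0.8],"angular":[0,0,0]},{"offset":[0,0,0.8],"angular":[0,0,0]},{"offset":[0,0,0.8],"angular":[0,0,0]},{"offset":[0,0,0.8],"angular":[0,0,0]},{"offset":[0,0,0.8],"angular":[0,0,0]},{"offset":[0,0,0.8],"angular":[0,0,0]},{"offset":[0,0,0.8],"angular":[0,0,0]}]'
python3 -m handwheel '[{"offset":[0,0,-2],"angular":[0,0,0]},{"offset":[0,0,-10],"angular":[0,0,0]},{"offset":[0,0,-25],"angular":[0,0,0]},{"offset":[0,5,-25],"angular":[0,0,0]},{"offset":[0,10,-25],"angular":[0,0,0]},{"offset":[0,10,-10],"angular":[0,0,0]},{"offset":[0,0,0],"angular":[0,0,0]},{"offset":[0,0,0],"angular":[0,0,0]},{"offset":[0,0,0],"angular":[0,0,0]},{"offset":[0,0,0],"angular":[0,0,0]}]'
python3 - <<'E'
from h import *
p,d=env.grab_frame("side"); im=p[:,:,::-1]; cv2.imwrite("pics/s30.png",im)
cv2.imwrite("pics/s30z.png",cv2.resize(im[140:200,270:330],None,fx=10,fy=10,interpolation=cv2.INTER_CUBIC))
p,d=env.grab_frame("wrist"); im=p[:,:,::-1]; cv2.imwrite("pics/w30.png",im)
E
```

```text
clock: 46.4
eef_pos: [0.5669, 0.0487, 0.1193]
orientation: [[-0.027, 1.0, 0.007], [1.0, 0.027, 0.001], [0.001, 0.007, -1.0]]
ft_force: [-5.7, -0.1, 13.8]
width: -0.0
clock: 47.4
eef_pos: [0.5904, 0.0492, 0.222]
orientation: [[-0.027, 1.0, 0.006], [1.0, 0.027, 0.001], [0.001, 0.006, -1.0]]
ft_force: [-0.2, 0.1, 0.2]
width: 0.0
```

View pics/s30z.png

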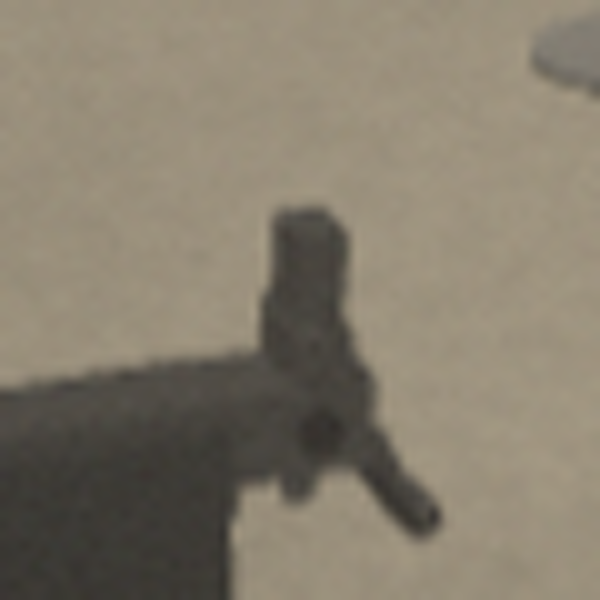

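View pics/w30.png

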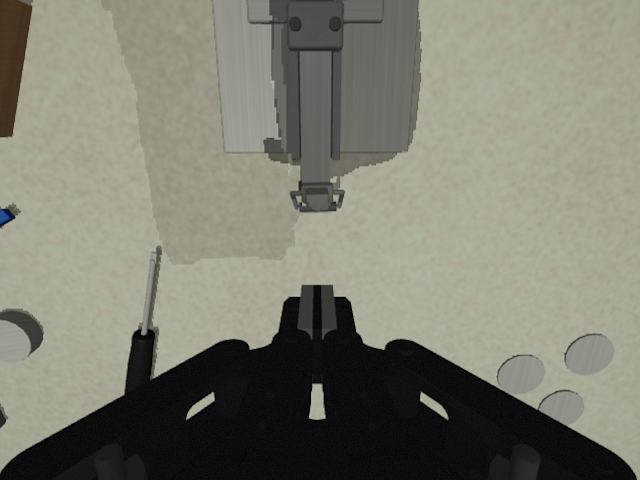

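View pics/s30.png

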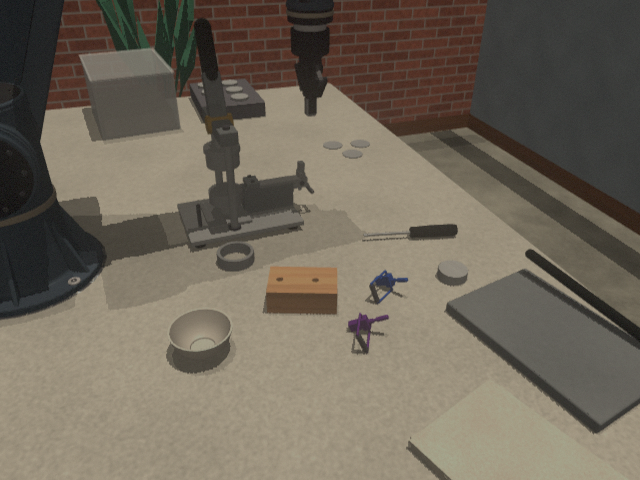

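```bash
python3 - <<'E'
from station import env
print(env.get_obs()["clock"]); print(env.hand_in())
E
```

```text
47.5
the job is handed in; nothing more can be done
None
```

The press is locked: the linchpin is fully home in the shaft and its ring is down at its stop. I handed the job in at 47.5 s with the arm clear of everything; no verdict was reported.

**What I did**
- I took the pin from the stand and found the hole by sight in the wrist and side cameras. I fed the pin in with about 1 to 2 mm steps; forces read only a few newtons until the shoulder landed.
- I carried the ring over the tab by its sleeve to about 200°, then pushed it down to its stop with closed, tilted fingertips.

**Last checks**
- **Pin depth:** the shoulder stopped at the expected height, with 28 N at the wrist. A later press on the tab stopped at 119.3 mm (119 mm expected) and did not move at about 14 N, so the pin is home.
- **Ring:** a further push of about 8 N moved it less than half a millimetre. In the side and wrist views the bar sits where 240° or slightly more would put it.
- **Other things:** the shaft end and the other things on the table look unmoved in the side view.

**What disagreed**
- **Pin lean:** the side view shows the tab 1 to 2 pixels (about 2 to 4 mm) nearer the shaft's free end than before the ring was swung, and the pin's tip about a pixel the other way. I take this as a slight lean or shift within the hole's clearance plus pixel error. I did not measure it further.
- **Wrist camera:** it gave positions a few degrees off in tilt, so I trusted its relative readings rather than its absolute ones.

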